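# Weigh the gift basket on the hand scale

## Robot

A 7-joint arm with a two-finger parallel gripper is mounted at the origin on the work surface. World frame = base frame: x ahead of the robot, y to its left, z up, the work surface at z = 0. Lengths are in m, angles in rad, forces in N, time in s.
With the tool pointing down it reaches from about 0.4 to 0.875 m from the base axis. Payload 19.3 kg.
Tool frame: the origin (TCP) lies on the centre line of the jaws, within the pads' length; the fingertips stand ahead of it and the grasp point (between the pads) lies 8 mm behind it (env.tips_ahead is the z of the fingertips in the tool frame, in m); z points along the fingers, y is the direction in which the jaws open and shut (so a half turn about z gives the same grasp; the last joint's range is limited). The gripper opens to 85 mm and grips with 20 to 120 N. Pads are 22 mm wide; open, the fingers measure 114 mm over their backs; the gripper's body (76 mm by 85 mm) begins 54 mm behind the grasp point. The pads swing forward as they close: fully open they stand 13 mm farther back than shut.
Start: joints at [1.095, 0.521, -0.036, 1.599, 0.021, 1.021, -0.113], TCP at [0.247, -0.574, 0.206] pointing down, gripper open.
Joint ranges: [-2.91, 2.91], [-0.3, 2.13], [-1.5, 1.42], [0.17, 2.43], [-1.26, 4.41], [0.16, 1.93], [-2.52, 2.52]. Speed limits (rad/s): [1.89, 1.89, 2.39, 2.39, 3.01, 3.01, 3.01].

## Interface

Orientations are given as [roll, pitch, yaw] about the fixed x, y, z axes, in that order (R = Rz(yaw) Ry(pitch) Rx(roll)).
In Python, from workcell import env gives the robot as it stands.
- The arm moves only by the tool send_rows, never from a script. Its argument "steps" is a list of rows, each a list of 5 numbers: the shift along the tool's x, y, z in m, then the turn about the tool's z in rad, then the gripper command: -1 is shut, 1 is fully open, values between are in proportion. In form: [[tx, ty, tz, roll, jaw], ...]. A call has 1 to 20 rows; each row is the pose to reach, as a shift and turn from the pose measured when the call began, along the tool's axes at that moment; what a row does not reach only later rows make up. A row lasts 1/12 s, in which the tool goes at most 41.7 mm and 7.16 degrees, less where a joint would pass 70% of its speed; a pose out of reach is approached as far as the arm can. A call with a gripper value outside its range is refused whole. The fingers move at their own pace and stop on an object; "grip_force" is the grip in N (left out, the last holds). Time passes only in rows, so rows that repeat a pose let the fingers close. It gives the time, the measured TCP pose, the force and the opening at its end, in the units of the state.
- env.observe(): the state, without advancing time (a new reading comes with each control period).
- env.camera(name): name is "scene" or "top" or "wrist"; returns (picture, depth): 400x640x3 uint8, blue, green, red; 400x640 float32, m along the optical axis (not along the pixel's ray), 0 where there is no reading.
- env.camera_model(name): a dict with "fx", "fy", "cx", "cy" (pixels), "origin" and "rotation" of the camera in the world. Camera axes: x right, y down, z forward; pixel columns grow to the right and rows downward; lengths in m; the calibration is good to about 2 mm. A picture is of the moment at which its call begins: read the wrist's pose just before it. camera_model takes no time and is no camera call; for the wrist camera it gives the pose at the moment of the call.
- env.hand_in(): hands the job in, once; it reports no verdict.
Trained networks look in the newest picture that a camera, given by its name, has taken for a name from the list of things; names that differ only in an ending like _2 or _b are one class to them, and where a whole thing is asked for, a point or a joint stands for the part that bears it (a point fixed in the world has none). Each returns a list of dicts, best first, with "score" (0 to 1); they miss things now and then, are a little off and sometimes report something else, mostly with a low value. They report only what shows in the picture. A call takes as long as a camera call.
- env.find_in(camera, query): "extent" ([left, top, right, bottom] in pixels, round what is visible of it).
The state is a dict: "time_s": time; "joint_pos": joint angles; "dq": joint speeds; "tau": joint torques, N m; "ee_pos": TCP position; "ee_rot": TCP orientation; "force": force on the tool from outside, world axes, zero at the start; "wrist_torque": the same for the moment, N m; "width": finger opening in m.
Only numpy, scipy, OpenCV 4.12 (cv2) and the standard library are available. Lean on these libraries where they do the work, as an engineer would, in place of code of your own. Each camera call takes 0.05 s, during which the arm holds its last target. There are 200 camera calls.

## Task

Take the hand scale from its slanted rest, hook it under the handle of the packed gift basket and lift the basket until it hangs just clear of the table, about 2 cm and no more than 3, holding it still there for two seconds so that the reading settles. Then carry the basket slowly on the scale to the wooden board, set it down gently and upright, wholly on the board, unhook it, and put the scale back in its rest as it was. Do not touch the basket with the gripper, and leave the other things on the table where they are.

Things in the scene. Friction and masses are not known exactly. Their poses are not given: they have to be found in the camera images.
- scale_grip (a point): Hand scale, 120 g: centre of its black T-handle, 110 mm wide (y), 22 thick (x), 32 tall (z), on a grey housing 36 wide, 22 thick, 52 long. z runs along the scale from hook to handle, x through the thickness. In the rest, z leans 35 degrees from vertical, handle towards the rest's -x, the scale's x up and away. Pinch it across the 22 mm thickness, the tool in line with the leaning scale.
- scale_foot (a point): Middle of the housing's underside on the scale, 66 mm below scale_grip along the scale's z, same axes. In the rest it lies on rest_seat. The hook comes out here.
- hook_seat (a point): Point on the scale's axis where the centre of an 8 mm bar hangs in the hook, 61 mm below scale_foot at zero load. The hook is 6 mm wire in the scale's x-z plane: from scale_foot 12 mm straight down, out to x = -18 mm at z = -30, x = -16 at -58, lowest at x = 0, z = -68 (underside -71), up to its tip. The hook moves down by the hook's travel.
- hook_tip (a point): Tip of the hook (wire centre), at x = +21, z = -46 mm from scale_foot at zero load; its round end tops out at z = -43. The mouth is open to the scale's +x, above the tip.
- hook (a joint): How far the hook is drawn out, m: the scale's reading. 0 unloaded (preload about 0.4 N), at most 0.065; spring about 130 N/m, 7.5 mm per 100 g. The basket weighs 0.29 to 0.63 kg, unknown, and draws it out about 20 to 48 mm.
- rest_seat (a point): Slanted forked rest, fixed; place and yaw vary. Point where scale_foot sits, 95 mm above the table; z up; the scale leans 35 degrees to its -x. Two rails, 16 mm apart for the hook to pass, carry the housing's -x face up to 42 mm from the foot; two ledges carry its underside; side lips are 46 mm apart for the 36 mm housing. The scale goes out and in along its own axis. Wooden foot 130 x 120 mm.
- basket_base (a point): Packed gift basket, centre of its underside, z up: kraft-board tray 80 mm (x) by 100 mm (y), walls 42 mm high, three jars in it up to 47 mm high, and a fixed arched wooden handle over it along y.
- basket_bar (a point): Middle of the basket's handle, 105 mm above its underside: round 8 mm bar along the basket's y, level for 14 mm either side of the middle, then sloping down to 70 mm height at y = +/-54 mm. The hook goes under it along the basket's x, from either side.
- board_top (a point): Wooden board 170 x 170 mm, 8 mm thick, fixed on the table; its place and yaw vary. Centre of its top face.
- kraft_box: plain kraft-board box without a handle, 80 x 105 mm, 50 high, open on top; a bystander; origin at the centre of its underside
- foil_cup: aluminium tart cup, 80 mm across, 30 high; a bystander; origin under its centre
- paper_cup: paper drinking cup, 76 mm across, 85 high; a bystander; origin under its centre
- white_bowl: white bowl, 116 mm across, 45 high; a bystander; origin under its centre
- phone: flat black phone, 150 x 72 x 9 mm; a bystander; origin under its centre
- wood_stick: flat wooden stick, 130 x 22 x 12 mm; a bystander; origin under its centre
- mortar: white mortar 84 mm across, 45 high, with its pestle leaning in it (top about 83 mm up); a bystander; origin under its centre

How it is judged:
On the way:
1. the basket hangs still on the hook with its underside 8 to 35 mm above the table, for 1.5 s (height (world z) of basket_base between 0.008 and 0.035 m and value of joint hook above 0.012 m and linear speed of basket below 0.05 m/s and contact force between basket and scale above 1 N), for 1.5 s.
At the end, for the whole second after the job is handed in: Basket at rest, upright (0.08 rad), its centre within 50 mm of the board's centre along each edge of the board; the unloaded scale still in its rest, its foot within 12 mm of the seat, leaning as at the start (29 to 41 degrees) (x of basket_base in the frame of board_top between -0.05 and 0.05 m and y of basket_base in the frame of board_top between -0.05 and 0.05 m and z of basket_base in the frame of board_top between -0.004 and 0.004 m and angle between basket_base's own z axis and vertical below 0.08 rad and linear speed of each of basket, scale below 0.02 m/s and distance between scale_foot and rest_seat below 0.012 m and x of scale_grip in the frame of rest_seat below -0.025 m and angle between scale_grip's own z axis and vertical between 0.5 and 0.72 rad and value of joint hook below 0.005 m); the robot touches nothing.
It fails at once if the gripper touches the basket (contact force between the fingers and basket above 0.5 N).
It fails at once if the basket is tipped by more than 0.45 rad (angle between basket_base's own z axis and vertical above 0.45 rad).
It fails at once if the basket is dropped or swung (faster than 0.5 m/s) (linear speed of basket above 0.5 m/s).
It fails at once if the basket is set down or knocked hard (over 20 N against the board) (contact force between basket and board above 20 N).
It fails at once if a bystander is moved by more than 30 mm (distance of any of kraft_box, foil_cup, paper_cup, white_bowl, phone, wood_stick, mortar from where it was at the start of the episode above 0.03 m).
It also fails if it takes over 72 s, if anything falls off the work surface, if the arm or the gripper's body presses on something with over 40 N, if the wrist force passes 120 N, or if a joint passes its speed limit or range.

## Working session

There is one attempt and no reset: what is moved stays moved. The work goes in short steps, Python scripts to look and compute and a tool call to move; the robot and the scene stay as the last step left them, time stands still between calls to the robot, and variables do not carry over. Pictures are saved under pics/ and viewed, about 8 in all and at most 12, crops included, and the job is handed in when it is done.

Besides the shell and the picture viewer there is one more tool, called after "Emit:" in YAML: its name, and indented under it one key for each argument. send_rows: Moves the arm, as the interface text tells. Its arguments: {"type":"object","properties":{"steps":{"type":"array"},"grip_force":{"type":"number"}},"required":["steps"]}

```bash
mkdir -p pics; ls; cat > h.py <<'E'
from workcell import env
import numpy as np, cv2
from scipy.spatial.transform import Rotation as R
def cloud(cam):
    img,d=env.camera(cam); m=env.camera_model(cam)
    v,u=np.mgrid[0:400,0:640]
    P=np.stack([(u-m['cx'])/m['fx']*d,(v-m['cy'])/m['fy']*d,d],-1)@np.array(m['rotation']).T+np.array(m['origin'])
    P[d==0]=np.nan
    return img,P
def tool():
    s=env.observe(); return np.array(s['ee_pos']),R.from_euler('xyz',s['ee_rot']).as_matrix(),s
E
python3 - <<'E'
from h import *
for c in ['scene','top']:
    img,P=cloud(c); np.savez(f'{c}.npz',img=img,P=P); cv2.imwrite(f'pics/{c}0.png',img)
    m=env.camera_model(c); print(c,m['origin'],m['fx'])
    for q in ['scale_grip','basket_bar','board_top','rest_seat','kraft_box','foil_cup','paper_cup','white_bowl','phone','wood_stick','mortar']:
        for r in env.find_in(c,q)[:2]:
            l,t,rr,b=[int(x) for x in r['extent']]; p=P[(t+b)//2,(l+rr)//2]
            print(q,round(r['score'],2),[l,t,rr,b],np.round(p,3))
s=env.observe();print({k:np.round(v,3) for k,v in s.items()},env.tips_ahead)
E
```

```text
picsTraceback (most recent call last):
  File "<stdin>", line 3, in <module>
  File "h.py", line 7, in cloud
    P=np.stack([(u-m['cx'])/m['fx']*d,(v-m['cy'])/m['fy']*d,d],-1)@np.array(m['rotation']).T+np.array(m['origin'])
      ~~~~~~~~~~~~~~~~~~~~~~~~~~~~~~~~~~~~~~~~~~~~~~~~~~~~~~~~~~~~~~~~~~~~~~~~~~~~~~~~~~~~~~^~~~~~~~~~~~~~~~~~~~~~
ValueError: operands could not be broadcast together with shapes (400,640) (3,)
```

```bash
sed -i "s/np.array(m\['rotation'\]).T/R.from_euler('xyz',m['rotation']).as_matrix().T/" h.py
cat > look.py <<'E'
from h import *
for c in ['scene','top']:
    img,P=cloud(c); np.savez(f'{c}.npz',img=img,P=P); cv2.imwrite(f'pics/{c}0.png',img)
    m=env.camera_model(c); print(c,m['origin'],m['rotation'],m['fx'])
    for q in ['scale_grip','basket_bar','board_top','rest_seat','kraft_box','foil_cup','paper_cup','white_bowl','phone','wood_stick','mortar']:
        for r in env.find_in(c,q)[:2]:
            l,t,rr,b=[int(x) for x in r['extent']]; p=P[(t+b)//2,(l+rr)//2]
            print(q,round(r['score'],2),[l,t,rr,b],np.round(p,3))
s=env.observe();print({k:np.round(v,3) for k,v in s.items()},env.tips_ahead)
E
python3 look.py
```

```text
scene [ 1.38252675 -0.07452983  0.93964474] [-2.37617041  0.01381564  1.47794755] 444.6707921186297
scale_grip 0.68 [162, 167, 206, 227] [ 0.543 -0.362  0.108]
scale_grip 0.22 [364, 199, 388, 225] [0.557 0.152 0.005]
basket_bar 0.91 [298, 171, 342, 214] [ 0.494 -0.001  0.039]
basket_bar 0.25 [182, 214, 190, 225] [ 0.536 -0.379  0.015]
board_top 0.69 [398, 189, 479, 242] [0.592 0.319 0.011]
board_top 0.52 [233, 261, 271, 313] [ 0.774 -0.194  0.011]
rest_seat 0.94 [167, 183, 211, 244] [ 0.511 -0.374  0.012]
kraft_box 0.63 [302, 216, 350, 260] [0.635 0.001 0.004]
foil_cup 0.93 [360, 197, 388, 223] [0.552 0.146 0.009]
paper_cup 0.68 [185, 222, 189, 223] [ 0.571 -0.367  0.041]
paper_cup 0.57 [394, 232, 422, 274] [0.71  0.207 0.008]
white_bowl 0.91 [253, 155, 287, 184] [ 0.351 -0.143  0.011]
phone 0.89 [235, 258, 269, 316] [ 0.774 -0.194  0.011]
phone 0.43 [264, 207, 280, 246] [ 0.583 -0.142  0.01 ]
wood_stick 0.78 [265, 208, 280, 246] [ 0.588 -0.142  0.013]
mortar 0.95 [347, 155, 375, 182] [0.41  0.13  0.042]
top [ 0.36247791 -0.02888804  1.26936937] [-2.97016765e+00  1.34396200e-04 -1.57
[... 515 characters left out ...]
, 293] [ 0.377 -0.151  0.006]
phone 0.83 [358, 119, 387, 169] [ 0.764 -0.184  0.016]
wood_stick 0.55 [353, 182, 365, 229] [ 0.577 -0.141  0.014]
mortar 0.71 [252, 251, 280, 280] [0.402 0.131 0.032]
{'time_s': np.float64(1.25), 'joint_pos': array([ 1.095,  0.521, -0.036,  1.6  ,  0.021,  1.021, -0.113]), 'dq': array([ 0.   ,  0.002,  0.001,  0.002,  0.001, -0.001, -0.   ]), 'tau': array([ 0.0000e+00, -9.2683e+01,  1.9790e+00, -3.7024e+01,  1.8000e-02,
        2.0000e-03,  0.0000e+00]), 'ee_pos': array([ 0.247, -0.574,  0.206]), 'ee_rot': array([-3.142,  0.   ,  0.406]), 'force': array([-0.096, -1.323,  0.565]), 'wrist_torque': array([ 0.063, -0.011, -0.007]), 'width': np.float64(0.085)} 0.011
```

View pics/scene0.png

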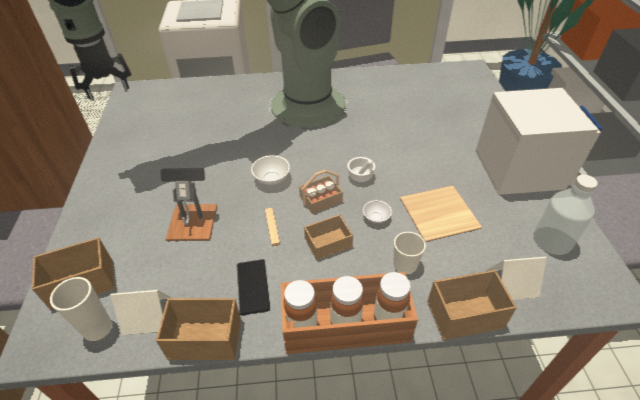

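View pics/top0.png

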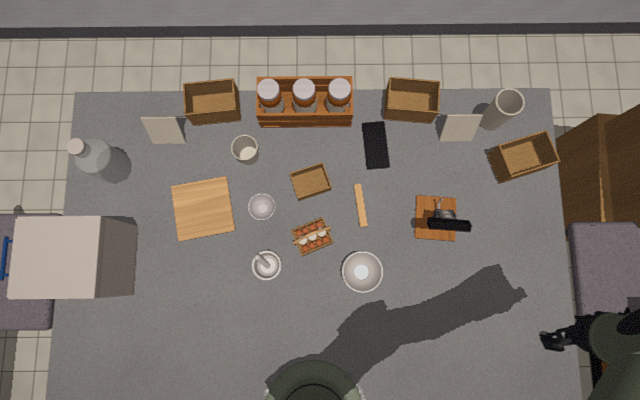

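The scene view shows the rest at about (190,205) with its handle leaning toward the robot. The basket is at (320,190) and the board at (440,212). The top view agrees with this. Rows can only roll the tool about its own z, so tilting it will need some thought. First I'll measure yaws from the point clouds.

```bash
python3 - <<'E'
from h import *
T=np.load('top.npz');S=np.load('scene.npz')
def rect(pts,name):
    c,(w,h),a=cv2.minAreaRect((pts[:,:2]*1000).astype(np.float32)); print(name,len(pts),np.round(c,1),np.round((w,h),1),round(a,1),'z',np.round(np.percentile(pts[:,2],[5,50,95]),3))
for n,D in (('top',T),('scene',S)):
    P=D['P'].reshape(-1,3);I=D['img'].reshape(-1,3).astype(int)
    def box(x0,x1,y0,y1,z0,z1): return (P[:,0]>x0)&(P[:,0]<x1)&(P[:,1]>y0)&(P[:,1]<y1)&(P[:,2]>z0)&(P[:,2]<z1)
    wood=(I[:,2]-I[:,0]>35)
    rect(P[box(.4,.68,.2,.45,.002,.02)&wood],n+' board')
    rect(P[box(.42,.65,-.46,-.25,.005,.03)&wood],n+' restfoot')
    dark=I.max(1)<45
    rect(P[box(.4,.65,-.46,-.25,.11,.2)&dark],n+' handle')
    rect(P[box(.40,.56,-.08,.08,.02,.06)],n+' tray')
    rect(P[box(.40,.56,-.08,.08,.085,.13)],n+' bar')
    rect(P[box(.40,.56,-.08,.08,.099,.13)],n+' bartop')
    for nm,x,y in (('kraft',.65,.01),('foil',.57,.147),('paper',.74,.195),('bowl',.37,-.147),('phone',.77,-.19),('stick',.58,-.141),('mortar',.405,.13)):
        r=.085; m=box(x-r,x+r,y-r,y+r,.006,.12)
        m&=~box(.40,.55,-.06,.07,0,.2)
        rect(P[m],n+' '+nm)
E
python3 - <<'E'
import cv2
a=cv2.imread('pics/scene0.png');b=cv2.imread('pics/top0.png')
import numpy as np
f=lambda i,x,y,w,h:cv2.resize(i[y:y+h,x:x+w],(400,400),interpolation=cv2.INTER_CUBIC)
cv2.imwrite('pics/crop1.png',np.hstack([f(a,150,155,90,90),f(b,395,175,90,90)]))
E
```

```text
top board 3170 [574.4 327.9] [171.8 171. ] 10.6 z [0.004 0.008 0.012]
top restfoot 1165 [ 538.1 -366. ] [121.4 130.8] 85.9 z [0.007 0.011 0.015]
top handle 465 [ 508.  -361.2] [109.5  45.7] 85.2 z [0.148 0.163 0.169]
top tray 667 [483.3   2. ] [ 80.5 110.4] 22.4 z [0.027 0.037 0.049]
top bar 89 [483.8   0.9] [ 7.9 85.3] 22.7 z [0.088 0.103 0.112]
top bartop 57 [483.3   2.4] [ 7.7 55.2] 22.4 z [0.1   0.106 0.113]
top kraft 645 [651.2   9.2] [162.6 166.3] 1.4 z [0.006 0.021 0.052]
top foil 516 [577.7 150.4] [154.6 172.2] 82.2 z [0.007 0.016 0.032]
top paper 632 [740. 195.] [169.  170.1] 89.9 z [0.007 0.049 0.086]
top bowl 1215 [ 364.4 -152.3] [159. 157.] 1.7 z [0.007 0.023 0.046]
top phone 1403 [ 770.2 -189.9] [169.7 169. ] 90.0 z [0.007 0.011 0.091]
top stick 393 [ 579.3 -147.9] [154.6 158.4] 87.8 z [0.006 0.012 0.016]
top mortar 674 [403.8 134.3] [166.  163.5] 4.2 z [0.007 0.028 0.07 ]
scene board 2762 [572.9 329.9] [177.1 175.8] 9.9 z [0.005 0.008 0.012]
scene restfoot 1322 [ 539.4 -365.6] [121.  131.7] 85.3 z [0.007 0.01  0.013]Traceback (most recent call last):
  File "<stdin>", line 12, in <module>
  File "<stdin>", line 4, in rect
    return _quantile_unchecked(
        a, q, axis, out, overwrite_input, method, keepdims, weights)
    return _ureduce(a,
                    func=_quantile_ureduce_func,
    ...<5 lines>...
                    overwrite_input=overwrite_input,
                    method=method)
    r = func(a, **kwargs)
    result = _quantile(arr,
                       quantiles=q,
    ...<2 lines>...
                       out=out,
                       weights=wgt)
    slices_having_nans = np.isnan(arr[-1, ...])
                                  ~~~^^^^^^^^^
IndexError: index -1 is out of bounds for axis 0 with size 0
```

View pics/crop1.png

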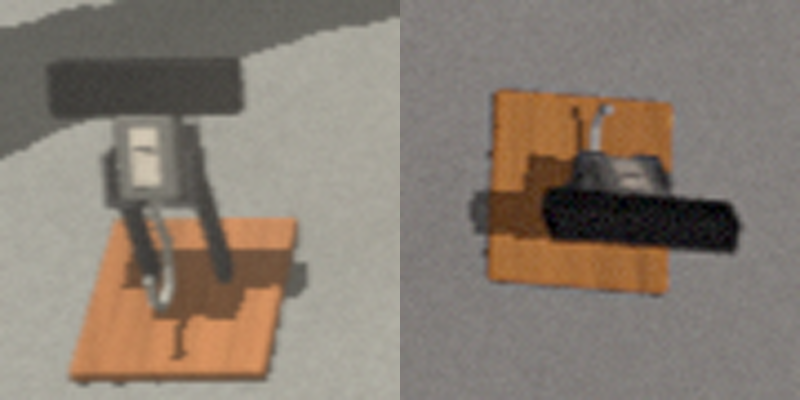

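The right crop shows the black T-handle leaning toward -x, with the rest yawed about -4.8°. The left crop shows the hook hanging between the two posts. The handle centre comes out at (0.508,-0.361,0.149), which puts the seat at about (0.546,-0.364,0.095). That matches the given sizes.

Next I'll go to azimuth -5° near the reach limit, to see whether the arm tilts the tool when asked for a point slightly out of reach.

```bash
cat >> h.py <<'E'
def show(target=None):
    p,M,s=tool()
    print('t',round(s['time_s'],2),'p',np.round(p,4),'z',np.round(M[:,2],3),'y',np.round(M[:,1],3),'w',round(float(s['width']),4),'F',np.round(s['force'],1),'q',np.round(s['joint_pos'],2))
    if target is not None: print('shift',np.round(M.T@(np.array(target)-p),4))
E
python3 -c "
from h import *
show([.80,-.067,.36])"
```

```text
t 1.25 p [ 0.2467 -0.5742  0.2063] z [-0.  0. -1.] y [ 0.395 -0.919 -0.   ] w 0.0853 F [-0.1 -1.3  0.6] q [ 1.09  0.52 -0.04  1.6   0.02  1.02 -0.11]
shift [ 0.7086 -0.2477 -0.1537]
```

Emit:
send_rows:
  steps:
    - [0.03,-0.01,-0.04,-0.1,1]
    - [0.06,-0.02,-0.08,-0.2,1]
    - [0.1,-0.035,-0.12,-0.3,1]
    - [0.14,-0.05,-0.154,-0.4,1]
    - [0.18,-0.063,-0.154,-0.5,1]
    - [0.22,-0.077,-0.154,-0.6,1]
    - [0.26,-0.09,-0.154,-0.7,1]
    - [0.3,-0.105,-0.154,-0.8,1]
    - [0.34,-0.119,-0.154,-0.9,1]
    - [0.38,-0.133,-0.154,-1.0,1]
    - [0.42,-0.147,-0.154,-1.08,1]
    - [0.46,-0.16,-0.154,-1.08,1]
    - [0.5,-0.175,-0.154,-1.08,1]
    - [0.54,-0.189,-0.154,-1.08,1]
    - [0.58,-0.203,-0.154,-1.08,1]
    - [0.62,-0.217,-0.154,-1.08,1]
    - [0.66,-0.231,-0.154,-1.08,1]
    - [0.69,-0.241,-0.154,-1.08,1]
    - [0.709,-0.248,-0.154,-1.08,1]
    - [0.709,-0.248,-0.154,-1.08,1]

```text
time_s: 2.92
ee_pos: [0.8022, -0.061, 0.3583]
ee_rot: [-3.14, -0.002, 1.49]
force: [0.0, 0.2, -0.2]
width: 0.0854
```

```bash
python3 -c "
from h import *
show([.93,-.078,.36])"
```

```text
t 2.92 p [ 0.8022 -0.061   0.3583] z [-0.002  0.002 -1.   ] y [ 0.997 -0.081 -0.002] w 0.0854 F [ 0.   0.2 -0.2] q [ 0.12  0.82 -0.36  0.69  0.26  1.67 -0.18]
shift [-0.0066  0.1288 -0.002 ]
```

Emit:
send_rows:
  steps:
    - [0,0.03,0,0,1]
    - [0,0.06,0,0,1]
    - [0,0.09,0,0,1]
    - [0,0.12,0,0,1]
    - [0,0.15,0,0,1]
    - [0,0.18,0,0,1]
    - [0,0.18,0,0,1]
    - [0,0.18,0,0,1]

```text
time_s: 3.58
ee_pos: [0.8817, -0.0643, 0.3325]
ee_rot: [3.113, -0.002, 1.489]
force: [5.2, -4.2, 2.4]
width: 0.0858
```

```bash
python3 -c "
from h import *
show([.93,-.078,.36])"
```

```text
t 3.58 p [ 0.8817 -0.0643  0.3325] z [ 0.029 -0.    -1.   ] y [ 0.996 -0.081  0.029] w 0.0858 F [ 5.2 -4.2  2.4] q [ 0.11  1.11 -1.18  0.17  1.11  1.93 -0.14]
shift [-0.0097  0.05   -0.0261]
```

Emit:
send_rows:
  steps:
    - [0,0,-0.04,0,1]
    - [0,0,-0.08,0,1]
    - [0,0,-0.12,0,1]
    - [0,0,-0.2,0,1]
    - [0,0,-0.3,0,1]
    - [0,0,-0.4,0,1]
    - [0,0,-0.5,0,1]
    - [0,0,-0.6,0,1]
    - [0,0,-0.6,0,1]
    - [0,0,-0.6,0,1]

```text
time_s: 4.42
ee_pos: [0.8444, -0.0674, 0.4189]
ee_rot: [3.108, -0.001, 1.489]
force: [0.0, 0.4, -0.9]
width: 0.0853
```

```bash
python3 -c "
from h import *
show()"
```

```text
t 4.42 p [ 0.8444 -0.0674  0.4189] z [ 0.034 -0.002 -0.999] y [ 0.996 -0.081  0.034] w 0.0853 F [ 0.   0.4 -0.9] q [-0.01  1.01  0.23  0.17 -0.21  1.93 -0.05]
```

Pushing outward past the reach does tilt the tool, a little per call, and each new call starts from the tilted pose. So I can build up the tilt with several short outward pushes.

Emit:
send_rows:
  steps:
    - [0,0.04,0,0,1]
    - [0,0.12,0,0,1]
    - [0,0.2,0,0,1]

```text
time_s: 4.67
ee_pos: [0.8505, -0.0725, 0.405]
ee_rot: [3.108, 0.005, 1.489]
force: [1.1, 1.2, -0.6]
width: 0.0852
```

Emit:
send_rows:
  steps:
    - [0,0.1,0,0,1]
    - [0,0.2,0,0,1]

```text
time_s: 4.83
ee_pos: [0.8574, -0.0724, 0.3947]
ee_rot: [3.102, 0.006, 1.493]
force: [-0.3, -0.6, -0.7]
width: 0.0855
```

Emit:
send_rows:
  steps:
    - [0,0.1,0,0,1]
    - [0,0.4,0,0,1]

```text
time_s: 5.0
ee_pos: [0.8658, -0.0728, 0.3843]
ee_rot: [3.092, 0.008, 1.496]
force: [0.2, -0.1, -0.1]
width: 0.0854
```

Emit:
send_rows:
  steps:
    - [0,0.1,-0.1,0,1]
    - [0,0.2,-0.2,0,1]

```text
time_s: 5.17
ee_pos: [0.862, -0.0693, 0.4124]
ee_rot: [3.064, 0.002, 1.499]
force: [0.2, 0.9, 0.3]
width: 0.0856
```

```bash
python3 -c "
from h import *
show()"
```

```text
t 5.17 p [ 0.862  -0.0693  0.4124] z [ 0.078 -0.008 -0.997] y [ 0.994 -0.071  0.078] w 0.0856 F [0.2 0.9 0.3] q [ 0.08  1.   -0.72  0.17  0.67  1.93 -0.11]
```

Emit:
send_rows:
  steps:
    - [0,0.1,-0.1,0,1]
    - [0,0.2,-0.2,0,1]

```text
time_s: 5.33
ee_pos: [0.8568, -0.0681, 0.4426]
ee_rot: [3.033, -0.001, 1.502]
force: [-0.1, 1.2, -0.7]
width: 0.0855
```

Emit:
send_rows:
  steps:
    - [0,0.1,-0.1,0,1]
    - [0,0.2,-0.2,0,1]

```text
time_s: 5.5
ee_pos: [0.8513, -0.0661, 0.4716]
ee_rot: [3.002, -0.004, 1.505]
force: [0.7, 1.9, 0.4]
width: 0.0855
```

Emit:
send_rows:
  steps:
    - [0,0.1,-0.15,0,1]
    - [0,0.2,-0.3,0,1]

```text
time_s: 5.67
ee_pos: [0.8399, -0.0661, 0.5048]
ee_rot: [2.977, -0.005, 1.506]
force: [-0.5, -0.5, 0.1]
width: 0.0855
```

Emit:
send_rows:
  steps:
    - [0,0.1,-0.15,0,1]
    - [0,0.2,-0.3,0,1]

```text
time_s: 5.83
ee_pos: [0.8292, -0.0656, 0.5342]
ee_rot: [2.952, -0.005, 1.507]
force: [0.5, -0.7, -0.3]
width: 0.0855
```

Emit:
send_rows:
  steps:
    - [0,0.4,-0.4,0,1]

```text
time_s: 5.92
ee_pos: [0.8268, -0.0732, 0.547]
ee_rot: [2.932, 0.007, 1.492]
force: [1.0, -1.7, -1.1]
width: 0.0856
```

Emit:
send_rows:
  steps:
    - [0,0.4,-0.4,0,1]

```text
time_s: 6.0
ee_pos: [0.8247, -0.0695, 0.563]
ee_rot: [2.907, 0.014, 1.485]
force: [0.6, -0.0, -0.1]
width: 0.0858
```

```bash
python3 -c "
from h import *
show()"
```

```text
t 6.0 p [ 0.8247 -0.0695  0.563 ] z [ 0.23  -0.033 -0.973] y [ 0.969 -0.08   0.232] w 0.0858 F [ 0.6 -0.  -0.1] q [ 0.04  0.82 -0.4   0.17  0.39  1.93 -0.1 ]
```

Emit:
send_rows:
  steps:
    - [0,0.4,-0.4,0,1]

```text
time_s: 6.08
ee_pos: [0.8219, -0.0662, 0.5789]
ee_rot: [2.883, 0.017, 1.483]
force: [1.1, 0.2, -0.0]
width: 0.0855
```

Emit:
send_rows:
  steps:
    - [0,0.4,-0.4,0,1]

```text
time_s: 6.17
ee_pos: [0.8187, -0.065, 0.595]
ee_rot: [2.859, 0.018, 1.482]
force: [0.1, 0.1, 0.4]
width: 0.0856
```

Emit:
send_rows:
  steps:
    - [0,0.4,-0.4,0,1]

```text
time_s: 6.25
ee_pos: [0.815, -0.0643, 0.6112]
ee_rot: [2.834, 0.019, 1.482]
force: [0.9, -0.2, 0.4]
width: 0.0854
```

Emit:
send_rows:
  steps:
    - [0,0.4,-0.4,0,1]

```text
time_s: 6.33
ee_pos: [0.811, -0.0637, 0.6275]
ee_rot: [2.809, 0.019, 1.481]
force: [0.4, -0.6, 0.1]
width: 0.0852
```

Emit:
send_rows:
  steps:
    - [0,0.4,-0.4,0,1]

```text
time_s: 6.42
ee_pos: [0.8066, -0.0631, 0.6438]
ee_rot: [2.785, 0.019, 1.481]
force: [0.2, -0.4, -1.2]
width: 0.0854
```

Emit:
send_rows:
  steps:
    - [0,0.4,-0.4,0,1]

```text
time_s: 6.5
ee_pos: [0.8017, -0.0624, 0.6602]
ee_rot: [2.76, 0.019, 1.481]
force: [-0.5, -0.3, -0.5]
width: 0.0853
```

Emit:
send_rows:
  steps:
    - [0,0.4,-0.4,0,1]

```text
time_s: 6.58
ee_pos: [0.7965, -0.0617, 0.6766]
ee_rot: [2.735, 0.019, 1.481]
force: [-0.6, 0.8, -0.5]
width: 0.0857
```

Emit:
send_rows:
  steps:
    - [0,0.4,-0.4,0,1]

```text
time_s: 6.67
ee_pos: [0.7908, -0.061, 0.6931]
ee_rot: [2.71, 0.02, 1.481]
force: [0.3, 0.1, 0.7]
width: 0.0853
```

```bash
python3 -c "
from h import *
show()"
```

```text
t 6.67 p [ 0.7908 -0.061   0.6931] z [ 0.415 -0.055 -0.908] y [ 0.905 -0.074  0.418] w 0.0853 F [0.3 0.1 0.7] q [ 0.08  0.67 -0.91  0.17  0.87  1.93 -0.13]
```

Emit:
send_rows:
  steps:
    - [0,0.4,-0.4,0,1]

```text
time_s: 6.75
ee_pos: [0.7847, -0.0601, 0.7096]
ee_rot: [2.685, 0.02, 1.481]
force: [0.7, 0.5, 0.3]
width: 0.0851
```

Emit:
send_rows:
  steps:
    - [0,0.4,-0.4,0,1]

```text
time_s: 6.83
ee_pos: [0.7782, -0.0593, 0.7262]
ee_rot: [2.66, 0.02, 1.48]
force: [0.5, 1.2, 0.3]
width: 0.0849
```

Emit:
send_rows:
  steps:
    - [0,0.4,-0.4,0,1]

```text
time_s: 6.92
ee_pos: [0.7713, -0.0584, 0.7426]
ee_rot: [2.635, 0.019, 1.48]
force: [0.1, -0.2, 0.2]
width: 0.0857
```

Emit:
send_rows:
  steps:
    - [0,0.4,-0.4,0,1]

```text
time_s: 7.0
ee_pos: [0.7638, -0.0575, 0.7591]
ee_rot: [2.61, 0.019, 1.48]
force: [1.1, -0.0, 0.2]
width: 0.0854
```

Emit:
send_rows:
  steps:
    - [0,0.4,-0.4,0,1]

```text
time_s: 7.08
ee_pos: [0.756, -0.0566, 0.7755]
ee_rot: [2.585, 0.019, 1.48]
force: [-0.7, -0.8, -0.5]
width: 0.0854
```

Emit:
send_rows:
  steps:
    - [0,0.4,-0.4,0,1]

```text
time_s: 7.17
ee_pos: [0.7477, -0.0555, 0.7919]
ee_rot: [2.56, 0.019, 1.479]
force: [-0.3, -0.3, -0.1]
width: 0.0857
```

Emit:
send_rows:
  steps:
    - [0,0.4,-0.4,0,1]

```text
time_s: 7.25
ee_pos: [0.739, -0.0545, 0.8082]
ee_rot: [2.535, 0.019, 1.479]
force: [0.1, -0.4, -0.5]
width: 0.0852
```

```bash
python3 -c "
from h import *
show()"
```

```text
t 7.25 p [ 0.739  -0.0545  0.8082] z [ 0.566 -0.068 -0.821] y [ 0.819 -0.064  0.57 ] w 0.0852 F [ 0.1 -0.4 -0.5] q [ 0.12  0.55 -1.26  0.17  1.2   1.93 -0.14]
```

```bash
python3 -c "
from h import *
show([.426,-.351,.268])"
```

```text
t 7.25 p [ 0.739  -0.0545  0.8082] z [ 0.566 -0.068 -0.821] y [ 0.819 -0.064  0.57 ] w 0.0852 F [ 0.1 -0.4 -0.5] q [ 0.12  0.55 -1.26  0.17  1.2   1.93 -0.14]
shift [-0.3136 -0.5451  0.2866]
```

Emit:
send_rows:
  steps:
    - [-0.01,-0.018,0.01,0,1]
    - [-0.025,-0.044,0.023,0,1]
    - [-0.042,-0.073,0.038,0,1]
    - [-0.06,-0.104,0.055,0,1]
    - [-0.078,-0.136,0.072,0,1]
    - [-0.096,-0.167,0.088,0,1]
    - [-0.114,-0.198,0.104,0,1]
    - [-0.132,-0.229,0.12,0,1]
    - [-0.15,-0.261,0.137,0,1]
    - [-0.168,-0.292,0.153,0,1]
    - [-0.186,-0.323,0.17,0,1]
    - [-0.204,-0.355,0.187,0,1]
    - [-0.222,-0.386,0.203,0,1]
    - [-0.24,-0.417,0.219,0,1]
    - [-0.258,-0.448,0.235,0,1]
    - [-0.276,-0.48,0.252,0,1]
    - [-0.292,-0.508,0.267,0,1]
    - [-0.305,-0.53,0.279,0,1]
    - [-0.314,-0.545,0.287,0,1]
    - [-0.314,-0.545,0.287,0,1]

```text
time_s: 8.92
ee_pos: [0.464, -0.315, 0.3345]
ee_rot: [2.536, 0.02, 1.478]
force: [0.1, -1.7, 1.0]
width: 0.0854
```

```bash
cat > w.py <<'E'
from h import *
show([.426,-.351,.268])
img,P=cloud('wrist'); np.savez('wrist.npz',img=img,P=P); cv2.imwrite('pics/w1.png',img)
for q in ['scale_grip','rest_seat']: print(q,env.find_in('wrist',q)[:2])
E
python3 w.py
```

```text
t 8.92 p [ 0.464  -0.315   0.3345] z [ 0.566 -0.069 -0.822] y [ 0.819 -0.064  0.569] w 0.0854 F [ 0.1 -1.7  1. ] q [ 1.89  0.26 -1.38  2.03 -0.01  0.51  0.51]
shift [-0.0379 -0.0667  0.0357]
scale_grip [{'extent': [230.4, 148.6, 281.0, 256.9], 'score': 0.89}, {'extent': [0.0, 0.1, 117.5, 45.2], 'score': 0.55}]
rest_seat [{'extent': [180.8, 125.5, 273.8, 214.6], 'score': 0.95}]
```

View pics/w1.png

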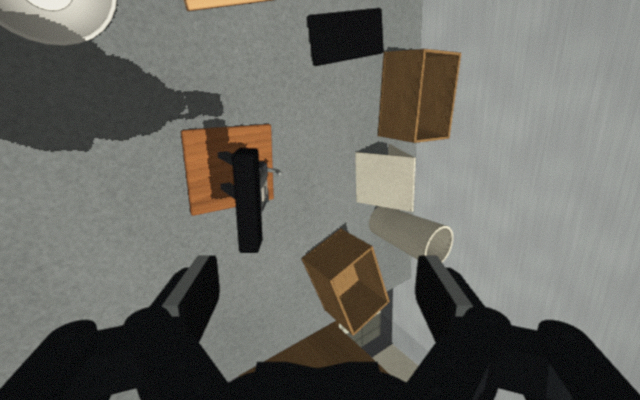

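The wrist view shows the handle at (248,200), slightly tilted, with the rest behind it and the fingers in the lower corners. I'll measure the handle in 3D from this view.

```bash
python3 - <<'E'
from h import *
D=np.load('wrist.npz');P=D['P'].reshape(-1,3);I=D['img'].reshape(-1,3).astype(int)
yaw=np.radians(-4.8);c,s=np.cos(yaw),np.sin(yaw);t=np.radians(35)
zs=np.array([-np.sin(t)*c,-np.sin(t)*s,np.cos(t)]);xs=np.array([np.cos(t)*c,np.cos(t)*s,np.sin(t)]);ys=np.cross(zs,xs)
for n,P,I in [('wrist',P,I)]+[(k,np.load(k+'.npz')['P'].reshape(-1,3),np.load(k+'.npz')['img'].reshape(-1,3).astype(int)) for k in('top','scene')]:
    c0=np.array([.508,-.361,.149]);
    m=(np.linalg.norm(P-c0,axis=1)<.075)&(I.max(1)<60)&(P[:,2]>.12)
    Q=P[m]-c0; B=np.stack([Q@xs,Q@ys,Q@zs],1)*1000
    print(n,m.sum(),'x',np.round(np.percentile(B[:,0],[2,10,50,90,98]),1),'y',np.round(np.percentile(B[:,1],[1,50,99]),1),'z',np.round(np.percentile(B[:,2],[2,10,50,90,98]),1))
    if n=='wrist':
        # yaw: slope of x vs y
        sel=B[:,2]>8; print('slope deg',np.degrees(np.polyfit(B[sel,1],B[sel,0],1)[0]))
E
```

```text
wrist 2598 x [-26.1 -23.8 -13.7  -5.9  -5.4] y [-54.9   4.3  51.9] z [-7.7  3.2 18.3 19.5 20. ]
slope deg 0.19103267880960279
top 493 x [-12.6  -9.4   2.6   6.    6.9] y [-53.7   2.2  53.5] z [-20.9  -2.8  19.1  22.9  24.4]Traceback (most recent call last):
  File "<stdin>", line 9, in <module>
    return _quantile_unchecked(
        a, q, axis, out, overwrite_input, method, keepdims, weights)
    return _ureduce(a,
                    func=_quantile_ureduce_func,
    ...<5 lines>...
                    overwrite_input=overwrite_input,
                    method=method)
    r = func(a, **kwargs)
    result = _quantile(arr,
                       quantiles=q,
    ...<2 lines>...
                       out=out,
                       weights=wgt)
    slices_having_nans = np.isnan(arr[-1, ...])
                                  ~~~^^^^^^^^^
IndexError: index -1 is out of bounds for axis 0 with size 0
```

```bash
sed -i "s/    img,d=env.camera(cam); m=env.camera_model(cam)/    m=env.camera_model(cam); img,d=env.camera(cam)/" h.py; python3 -c "
from h import *
show([.424,-.351,.268])"
```

```text
t 9.07 p [ 0.4638 -0.3148  0.3341] z [ 0.565 -0.066 -0.823] y [ 0.82  -0.068  0.568] w 0.0855 F [ 0.6 -0.1  0.7] q [ 1.89  0.26 -1.38  2.03 -0.01  0.51  0.51]
shift [-0.0387 -0.0677  0.0343]
```

Emit:
send_rows:
  steps:
    - [-0.01,-0.017,0.009,0,1]
    - [-0.019,-0.034,0.017,0,1]
    - [-0.029,-0.051,0.026,0,1]
    - [-0.039,-0.068,0.034,0,1]
    - [-0.039,-0.068,0.034,0,1]
    - [-0.039,-0.068,0.034,0,1]

```text
time_s: 9.57
ee_pos: [0.4242, -0.3512, 0.2689]
ee_rot: [2.536, 0.016, 1.477]
force: [0.0, -0.2, 0.4]
width: 0.0857
```

```bash
cat > meas.py <<'E'
from h import *
import sys
show()
img,P=cloud('wrist'); show([.424,-.351,.268]); cv2.imwrite('pics/w2.png',img)
P=P.reshape(-1,3);I=img.reshape(-1,3).astype(int)
yaw=np.radians(-4.8);c,s=np.cos(yaw),np.sin(yaw);t=np.radians(35)
zs=np.array([-np.sin(t)*c,-np.sin(t)*s,np.cos(t)]);xs=np.array([np.cos(t)*c,np.cos(t)*s,np.sin(t)]);ys=np.cross(zs,xs)
c0=np.array([.508,-.361,.149])
m=(np.linalg.norm(P-c0,axis=1)<.075)&(I.max(1)<60)&(P[:,2]>.12)
Q=P[m]-c0; B=np.stack([Q@xs,Q@ys,Q@zs],1)*1000
print(m.sum(),'x',np.round(np.percentile(B[:,0],[1,5,20,50,80,95,99]),1),'y',np.round(np.percentile(B[:,1],[1,50,99]),1),'z',np.round(np.percentile(B[:,2],[2,10,50,90,98]),1))
top=B[B[:,2]>np.percentile(B[:,2],98)-4]
print('top face x',np.round(np.percentile(top[:,0],[2,50,98]),1),'slope',np.degrees(np.polyfit(top[:,1],top[:,0],1)[0]))
E
python3 meas.py
```

```text
t 9.57 p [ 0.4242 -0.3512  0.2689] z [ 0.565 -0.066 -0.822] y [ 0.82  -0.068  0.569] w 0.0857 F [ 0.  -0.2  0.4] q [ 1.87  0.38 -1.27  2.11  0.08  0.39  0.56]
t 9.62 p [ 0.4247 -0.351   0.2694] z [ 0.566 -0.067 -0.822] y [ 0.819 -0.067  0.569] w 0.0851 F [ 0.5 -0.2 -0.2] q [ 1.87  0.37 -1.28  2.11  0.08  0.39  0.56]
shift [-0.0001 -0.0014  0.0008]
2823 x [-21.4 -17.2 -14.   -7.7  -1.5   1.9   2.8] y [-52.7   5.8  54. ] z [ 7.7 19.3 20.6 21.6 22.1]
top face x [-17.5  -7.6   2.3] slope 0.09108234562038796
```

The wrist measurement puts the handle centre at about (0.500,-0.3605,0.149), which fits the required 0.149 height. I'll advance along the tool axis and close gently.

Emit:
send_rows:
  steps:
    - [0,-0.001,0.025,0,1]
    - [0,-0.002,0.05,0,1]
    - [0,-0.003,0.075,0,1]
    - [0,-0.004,0.1,0,0.8]
    - [0,-0.005,0.12,0,0.6]
    - [0,-0.006,0.135,0,0.4]
    - [0,-0.006,0.147,0,0.2]
    - [0,-0.006,0.147,0,0.1]
    - [0,-0.006,0.147,0,0.0]
  grip_force: 20

```text
time_s: 10.37
ee_pos: [0.5051, -0.3601, 0.1461]
ee_rot: [2.533, 0.018, 1.478]
force: [-0.7, 0.2, -0.3]
width: 0.0427
```

```bash
sed -i 's/w2.png/w3.png/' meas.py; python3 meas.py
```

```text
t 10.37 p [ 0.5051 -0.3601  0.1461] z [ 0.568 -0.067 -0.821] y [ 0.818 -0.066  0.571] w 0.0427 F [-0.7  0.2 -0.3] q [ 1.39  0.6  -0.91  2.11  1.02  0.16 -0.35]
t 10.42 p [ 0.505 -0.36   0.146] z [ 0.567 -0.067 -0.821] y [ 0.818 -0.066  0.571] w 0.043 F [0.7 0.  0.5] q [ 1.39  0.6  -0.91  2.11  1.02  0.16 -0.35]
shift [-0.0006  0.0028 -0.1467]
12628 x [-37.2 -26.9 -15.9  -7.3   1.3  18.3  28.7] y [-51.3   8.8  54.1] z [ 9.9 19.6 20.9 57.3 65.4]
top face x [-30.1  16.9  27.9] slope 40.95690479145247
```

View pics/w3.png

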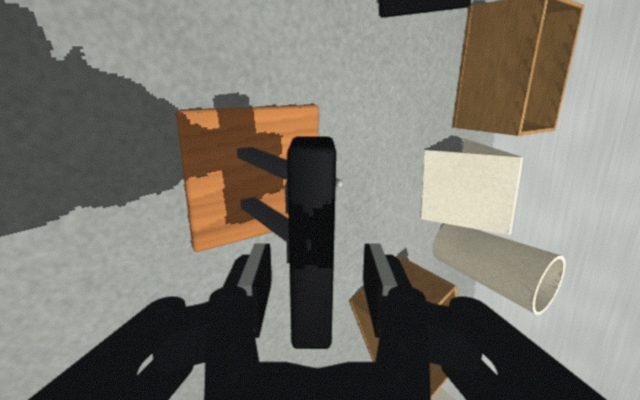

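The handle (columns 290–335) sits between the pads (about 270 and 365), roughly 2–3 mm toward the left finger. I'll shift 2 mm and close.

Emit:
send_rows:
  steps:
    - [0,-0.002,0.001,0,-0.1]
    - [0,-0.002,0.001,0,-0.25]
    - [0,-0.002,0.001,0,-0.4]
    - [0,-0.002,0.001,0,-0.6]
    - [0,-0.002,0.001,0,-1]
    - [0,-0.002,0.001,0,-1]
  grip_force: 25

```text
time_s: 10.92
ee_pos: [0.504, -0.3601, 0.1444]
ee_rot: [2.533, 0.018, 1.478]
force: [0.8, -0.0, -0.5]
width: -0.0001
```

Emit:
send_rows:
  steps:
    - [0,0,0,0,-1]
    - [0,0,0,0,-1]
    - [0,0,0,0,-1]
    - [0,0,0,0,-1]
  grip_force: 110

```text
time_s: 11.25
ee_pos: [0.504, -0.3601, 0.1444]
ee_rot: [2.533, 0.018, 1.478]
force: [0.6, -0.2, 0.0]
width: -0.0002
```

```bash
python3 -c "
from h import *
show()"
```

```text
t 11.25 p [ 0.504  -0.3601  0.1444] z [ 0.568 -0.067 -0.821] y [ 0.818 -0.066  0.571] w -0.0002 F [ 0.6 -0.2  0. ] q [ 1.39  0.61 -0.91  2.11  1.05  0.16 -0.38]
```

```bash
sed -i 's/w3.png/w4.png/' meas.py; python3 meas.py; python3 - <<'E'
from h import *
s,P=cloud('scene'); m=env.camera_model('scene')
i=cv2.imread('pics/w4.png'); c=cv2.resize(s[130:255,110:310],(640,400),interpolation=cv2.INTER_CUBIC)
cv2.imwrite('pics/w4b.png',cv2.resize(np.vstack([i,c]),(480,600)))
for q in ['scale_grip','rest_seat']: print(q,env.find_in('scene',q)[:1])
E
```

```text
t 11.25 p [ 0.504  -0.3601  0.1444] z [ 0.568 -0.067 -0.821] y [ 0.818 -0.066  0.571] w -0.0002 F [ 0.6 -0.2  0. ] q [ 1.39  0.61 -0.91  2.11  1.05  0.16 -0.38]
t 11.3 p [ 0.504  -0.3601  0.1444] z [ 0.568 -0.067 -0.821] y [ 0.818 -0.066  0.571] w -0.0 F [-0.1 -0.1  1. ] q [ 1.39  0.61 -0.91  2.11  1.05  0.16 -0.38]
shift [-0.0005  0.0045 -0.1475]
9154 x [-23.1 -18.  -14.   -6.6   0.5   6.   14.6] y [-48.6  15.3  54.1] z [ 3.6 19.4 21.2 70.2 72.6]
top face x [-23.4  -3.8  17.4] slope 13.005972836395896
scale_grip [{'extent': [160.7, 168.9, 206.9, 229.9], 'score': 0.65}]
rest_seat [{'extent': [165.7, 185.2, 212.8, 244.9], 'score': 0.82}]
```

View pics/w4b.png

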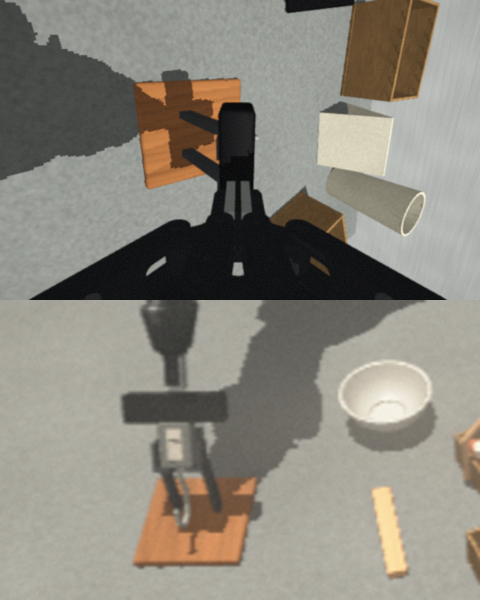

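```bash
python3 - <<'E'
from h import *
p,M,s=tool()
print(np.round(p,4),s['ee_rot'],env.tips_ahead)
for c in ['wrist','scene','top']:
    img,P=cloud(c); 
    Q=(P-p)@M*1000  # tool frame mm
    I=img.max(2)
    g=np.abs(Q[...,0])<14
    sel=g&(np.abs(Q[...,1])<40)&(Q[...,2]>-70)&(Q[...,2]<60)
    print(c,sel.sum(),'z hist',np.histogram(Q[sel][:,2],bins=np.arange(-70,61,10))[0])
    sel2=(np.abs(Q[...,0])<58)&(np.abs(Q[...,0])>30)&(np.abs(Q[...,1])<30)&(Q[...,2]>-30)&(Q[...,2]<40)
    if sel2.sum(): print(' handle ends x',np.round(np.percentile(Q[sel2][:,0],[1,99]),1),'y',np.round(np.percentile(Q[sel2][:,1],[2,20,50,80,98]),1),'z',np.round(np.percentile(Q[sel2][:,2],[2,20,50,98]),1))
    for v,u in ((158,183),(163,183),(167,183),(172,183)):
        if c=='scene': print((u,v),np.round(P[v,u],3),np.round(Q[v,u],1))
E
```

```text
[ 0.504  -0.3601  0.1444] [2.53339242 0.01749609 1.47821429] 0.011
wrist 4387 z hist [1413  786  793  588  688   26    0    0   70   15    8    0    0]
 handle ends x [-53.3  53.6] y [-11.6  -7.5  -1.4   4.7   8.9] z [-24.  -23.2 -22.5   1.4]
scene 521 z hist [41 40 37 37 39 44 43 39 40 43 43 39 36]
 handle ends x [-56.   52.9] y [-6.   7.4 10.  12.1 14.9] z [-22.8 -18.4  -8.1   7.7]
(183, 158) [ 0.489 -0.351  0.195] [  6.6  16.  -50.6]
(183, 163) [ 0.493 -0.354  0.182] [  4.7  12.  -37.3]
(183, 167) [ 0.493 -0.357  0.168] [  1.8   4.5 -26. ]
(183, 172) [ 0.504 -0.357  0.161] [  2.5   9.4 -13.6]
top 197 z hist [ 8  9 13 12 26 17 16 18 21 16 16 13 12]
 handle ends x [-56.5  53.1] y [-9.1 -2.8  6.8 11.4 12.7] z [-26.4 -23.2 -20.    5.7]
```

```bash
python3 - <<'E'
from h import *
p,M,s=tool()
for c in ['wrist','scene']:
    m=env.camera_model(c);Rc=R.from_euler('xyz',m['rotation']).as_matrix()
    for z in (-.06,-.04,-.022,-.008,0,.011):
        q=Rc.T@(p+M@np.array([0,0,z])-m['origin']); print(c,z,np.round([m['fx']*q[0]/q[2]+m['cx'],m['fy']*q[1]/q[2]+m['cy']],1),round(q[2],3))
img,P=cloud('wrist'); Q=(P-p)@M*1000
for v in range(200,380,12): print(v,np.round(Q[v,[308,318,328]],0).tolist(), img[v,318])
w=img[150:400,200:440]; cv2.imwrite('pics/w5.png',cv2.resize(w,(720,750))[:600])
E
```

```text
wrist -0.06 [318.4 305.4] 0.126
wrist -0.04 [318.2 276.5] 0.145
wrist -0.022 [318.1 256.4] 0.162
wrist -0.008 [318.  243.5] 0.176
wrist 0 [317.9 236.9] 0.183
wrist 0.011 [317.9 228.7] 0.194
scene -0.06 [182.1 153.7] 1.153
scene -0.04 [182.5 161.4] 1.157
scene -0.022 [182.9 168.3] 1.16
scene -0.008 [183.2 173.6] 1.163
scene 0 [183.4 176.6] 1.165
scene 0.011 [183.6 180.8] 1.167
200 [[29.0, -5.0, -23.0], [29.0, -0.0, -23.0], [29.0, 4.0, -24.0]] [37 34 36]
212 [[24.0, -5.0, -25.0], [23.0, -0.0, -22.0], [23.0, 5.0, -22.0]] [18  9 14]
224 [[17.0, -5.0, -22.0], [17.0, -0.0, -21.0], [17.0, 5.0, -22.0]] [13 13 12]
236 [[11.0, -5.0, -22.0], [11.0, -0.0, -22.0], [11.0, 5.0, -23.0]] [11 13 16]
248 [[11.0, -4.0, -36.0], [11.0, -0.0, -36.0], [11.0, 4.0, -35.0]] [17 18 19]
260 [[11.0, -4.0, -46.0], [12.0, -0.0, -47.0], [11.0, 4.0, -46.0]] [17 13 13]
272 [[12.0, -4.0, -56.0], [11.0, -0.0, -56.0], [11.0, 4.0, -55.0]] [11 14  9]
284 [[11.0, -4.0, -62.0], [11.0, -0.0, -63.0], [11.0, 3.0, -62.0]] [20 17 17]
296 [[12.0, -3.0, -72.0], [6.0, -0.0, -63.0], [13.0, 3.0, -73.0]] [22 20 21]
308 [[12.0, -3.0, -78.0], [1.0, -0.0, -62.0], [13.0, 3.0, -79.0]] [19 15 19]
320 [[3.0, -3.0, -73.0], [-4.0, -0.0, -63.0], [13.0, 3.0, -86.0]] [26 27 23]
332 [[-1.0, -4.0, -73.0], [-10.0, -0.0, -62.0], [9.0, 3.0, -85.0]] [19 19 18]
344 [[-6.0, -4.0, -73.0], [-51.0, 0.0, -22.0], [-6.0, 3.0, -73.0]] [25 22 25]
356 [[-7.0, -3.0, -77.0], [-250.0, 1.0, 182.0], [-7.0, 3.0, -77.0]] [150 156 152]
368 [[10.0, -3.0, -100.0], [10.0, -0.0, -100.0], [9.0, 2.0, -99.0]] [48 48 48]
```

View pics/w5.png

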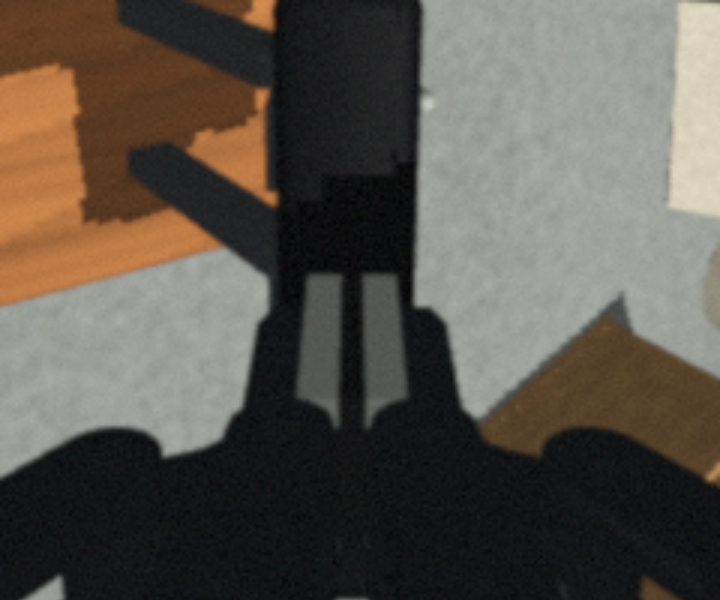

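The fingers closed on nothing, just above the handle. All the cameras put the real fingertips at tool z ≈ -28 mm and the handle top at -22 mm, so the tips sit about 38 mm further back than the stated frame. I'll open, go 38 mm deeper and close gently.

Emit:
send_rows:
  steps:
    - [0,0,0,0,0.2]
    - [0,0,0,0,0.3]
    - [0,0,0,0,0.3]
    - [0,0,0,0,0.3]
    - [0,0,0,0,0.3]
    - [0,0,0.008,0,0.3]
    - [0,0,0.016,0,0.3]
    - [0,0,0.024,0,0.3]
    - [0,0,0.031,0,0.3]
    - [0,0,0.037,0,0.3]
    - [0,0,0.037,0,0.3]
  grip_force: 25

```text
time_s: 12.57
ee_pos: [0.5254, -0.3622, 0.1133]
ee_rot: [2.534, 0.017, 1.479]
force: [0.2, 0.3, 0.3]
width: 0.0552
```

```bash
cat > m2.py <<'E'
from h import *
p,M,s=tool(); show()
img,P=cloud('wrist'); Q=(P-p)@M*1000; cv2.imwrite('pics/w6.png',img)
sel2=(np.abs(Q[...,0])<58)&(np.abs(Q[...,0])>30)&(np.abs(Q[...,1])<30)&(Q[...,2]>-70)&(Q[...,2]<40)&(img.max(2)<60)
print(' handle ends x',np.round(np.percentile(Q[sel2][:,0],[1,99]),1),'y',np.round(np.percentile(Q[sel2][:,1],[2,20,50,80,98]),1),'z',np.round(np.percentile(Q[sel2][:,2],[2,20,50,98]),1))
E
python3 m2.py
```

```text
t 12.57 p [ 0.5254 -0.3622  0.1133] z [ 0.567 -0.066 -0.821] y [ 0.818 -0.066  0.571] w 0.0552 F [0.2 0.3 0.3] q [ 1.32  0.68 -0.86  2.09  1.43  0.17 -0.75]
 handle ends x [30.3 53.2] y [-11.3  -7.3  -1.2   5.    8.9] z [-61.7 -61.  -60.3 -38.1]
```

View pics/w6.png

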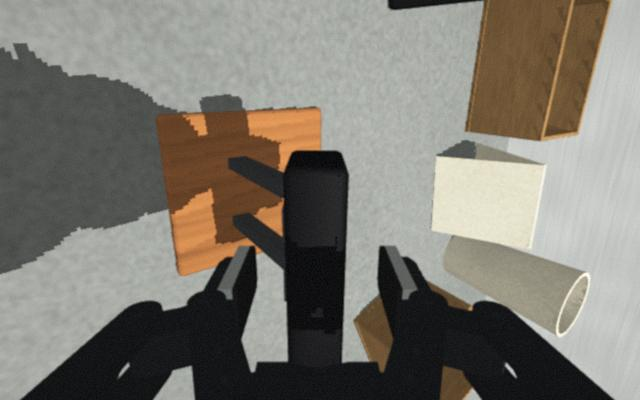

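The handle (columns 287–347) is now between the pads (255 and 380), with the pads reaching below its top. Closing now.

Emit:
send_rows:
  steps:
    - [0,-0.001,0,0,0.1]
    - [0,-0.001,0,0,-0.1]
    - [0,-0.001,0,0,-0.25]
    - [0,-0.001,0,0,-0.4]
    - [0,-0.001,0,0,-0.6]
    - [0,-0.001,0,0,-1]
    - [0,-0.001,0,0,-1]
  grip_force: 25

```text
time_s: 13.2
ee_pos: [0.5244, -0.3624, 0.1136]
ee_rot: [2.533, 0.017, 1.479]
force: [-4.1, -0.0, 6.5]
width: 0.0219
```

Emit:
send_rows:
  steps:
    - [0,0,0,0,-1]
    - [0,0,0,0,-1]
    - [0,0,0,0,-1]
    - [0,0,0,0,-1]
  grip_force: 110

```text
time_s: 13.53
ee_pos: [0.5243, -0.3625, 0.1137]
ee_rot: [2.533, 0.018, 1.478]
force: [-4.9, 0.4, 7.4]
width: 0.0208
```

```bash
python3 m2.py
```

```text
t 13.53 p [ 0.5243 -0.3625  0.1137] z [ 0.568 -0.067 -0.82 ] y [ 0.818 -0.066  0.571] w 0.0208 F [-4.9  0.4  7.4] q [ 1.32  0.68 -0.86  2.09  1.43  0.17 -0.75]
 handle ends x [30.3 53.4] y [-10.8  -6.8  -0.5   5.5   9.4] z [-60.8 -60.  -59.4 -37.1]
```

The grip holds at 21 mm width. I'll pull the scale out along its own axis.

Emit:
send_rows:
  steps:
    - [0,0,-0.003,0,-1]
    - [0,0,-0.008,0,-1]
    - [0,0,-0.016,0,-1]
    - [0,0,-0.026,0,-1]
    - [0,0,-0.038,0,-1]
    - [0,0,-0.05,0,-1]
    - [0,0,-0.062,0,-1]
    - [0,0,-0.074,0,-1]
    - [0,0,-0.086,0,-1]
    - [0,0,-0.098,0,-1]
    - [0,0,-0.11,0,-1]
    - [0,0,-0.122,0,-1]
    - [0,0,-0.134,0,-1]
    - [0,0,-0.145,0,-1]
    - [0,0,-0.145,0,-1]

```text
time_s: 14.83
ee_pos: [0.4412, -0.3533, 0.2335]
ee_rot: [2.533, 0.018, 1.477]
force: [-0.2, -0.5, -1.6]
width: 0.0206
```

```bash
python3 m2.py; cat >> h.py <<'E'
G_P=np.array([.5243,-.3625,.1137]); GZ=np.array([.568,-.067,-.820]); GY=np.array([.818,-.066,.571])
def sp(x,y,z): return np.array([y,x-.0005,.0225-z])   # scale-foot coords -> tool
def rolled(M,r): return M@R.from_euler('z',r).as_matrix()
BAR=np.array([.4835,.0015,.105]); BX=np.array([np.cos(np.radians(22.4)),np.sin(np.radians(22.4)),0]); BY=np.array([-BX[1],BX[0],0])
E
python3 - <<'E'
from h import *
p,M,s=tool()
r=np.arctan2(BY@M[:,1],BY@M[:,0]); N=rolled(M,r)
print('roll',r,'angle bar/normal',np.degrees(np.arccos(N[:,0]@BY)))
for nm,q in (('foot',(0,0,0)),('n1',(0,0,-.012)),('b30',(-.018,0,-.03)),('b58',(-.016,0,-.058)),('m',(-.01,0,-.066)),('low',(0,0,-.068)),('m2',(.012,0,-.062)),('tip',(.021,0,-.046)),('tipend',(.021,0,-.043)),('grip',(0,0,.066))):
    w=N@sp(*q); print(nm,'world rel TCP',np.round(w*1000,1),'along BX',round(w@BX*1000,1),'BY',round(w@BY*1000,1),'z',round(w[2]*1000,1))
E
```

```text
t 14.83 p [ 0.4412 -0.3533  0.2335] z [ 0.568 -0.068 -0.82 ] y [ 0.818 -0.066  0.572] w 0.0206 F [-0.2 -0.5 -1.6] q [ 1.87  0.62 -1.45  2.13  0.83  0.45 -0.13]
 handle ends x [30.3 53.5] y [-10.5  -6.7  -0.5   5.5   9.4] z [-60.7 -60.  -59.3 -35.7]
roll -0.39912737135414617 angle bar/normal 16.23816118019473
foot world rel TCP [ 12.4  -1.7 -18.7] along BX 10.8 BY -6.3 z -18.7
n1 world rel TCP [ 19.2  -2.5 -28.6] along BX 16.8 BY -9.6 z -28.6
b30 world rel TCP [ 15.2  -9.6 -52.7] along BX 10.4 BY -14.7 z -52.7
b58 world rel TCP [ 32.7 -10.9 -74.6] along BX 26.1 BY -22.5 z -74.6
m world rel TCP [ 41.9  -9.5 -78.1] along BX 35.2 BY -24.7 z -78.1
low world rel TCP [ 51.   -6.4 -74.5] along BX 44.7 BY -25.3 z -74.5
m2 world rel TCP [ 57.1  -2.  -63.3] along BX 52.0 BY -23.6 z -63.3
tip world rel TCP [ 55.1   2.  -45.5] along BX 51.7 BY -19.2 z -45.5
tipend world rel TCP [ 53.4   2.2 -43.1] along BX 50.2 BY -18.3 z -43.1
grip world rel TCP [-25.1   2.8  35.4] along BX -22.1 BY 12.2 z 35.4
```

```bash
python3 - <<'E'
from h import *
show([.389,-.011,.25])
E
```

```text
t 14.88 p [ 0.4415 -0.3534  0.2328] z [ 0.568 -0.068 -0.82 ] y [ 0.818 -0.066  0.572] w 0.0208 F [ 0.4  0.  -1.7] q [ 1.87  0.62 -1.45  2.13  0.83  0.45 -0.13]
shift [ 0.3356 -0.0559 -0.0673]
```

Emit:
send_rows:
  steps:
    - [0.01,-0.002,-0.002,-0.03,-1]
    - [0.03,-0.005,-0.006,-0.06,-1]
    - [0.052,-0.009,-0.011,-0.1,-1]
    - [0.076,-0.013,-0.015,-0.14,-1]
    - [0.1,-0.017,-0.02,-0.18,-1]
    - [0.124,-0.021,-0.025,-0.22,-1]
    - [0.148,-0.025,-0.03,-0.26,-1]
    - [0.172,-0.029,-0.035,-0.3,-1]
    - [0.196,-0.033,-0.039,-0.34,-1]
    - [0.22,-0.037,-0.044,-0.38,-1]
    - [0.244,-0.041,-0.049,-0.399,-1]
    - [0.268,-0.045,-0.054,-0.399,-1]
    - [0.29,-0.049,-0.058,-0.399,-1]
    - [0.31,-0.052,-0.062,-0.399,-1]
    - [0.326,-0.054,-0.065,-0.399,-1]
    - [0.336,-0.056,-0.067,-0.399,-1]
    - [0.336,-0.056,-0.067,-0.399,-1]
    - [0.336,-0.056,-0.067,-0.399,-1]

```text
time_s: 16.38
ee_pos: [0.4478, -0.0366, 0.2485]
ee_rot: [2.576, 0.229, 1.824]
force: [1.1, 0.2, -1.3]
width: 0.0207
```

```bash
python3 - <<'E'
from h import *
show([.389,-.011,.138])
E
```

```text
t 16.38 p [ 0.4478 -0.0366  0.2485] z [ 0.566 -0.051 -0.823] y [0.787 0.329 0.522] w 0.0207 F [ 1.1  0.2 -1.3] q [ 1.67 -0.3  -1.49  2.43 -1.26  0.32  1.56]
shift [ 0.0636 -0.0954  0.0563]
```

The inner reach limit stops this: with the tool leaning 35° it can't get to the basket. Upright it can, and the hook would line up with the bar better too. I'll push inward against the limit to take the lean out, and tilt it again later for the return.

Emit:
send_rows:
  steps:
    - [0.06,-0.24,-0.35,0,-1]

```text
time_s: 16.47
ee_pos: [0.4402, -0.0328, 0.255]
ee_rot: [2.582, 0.227, 1.834]
force: [-0.7, 0.4, -2.1]
width: 0.0207
```

Emit:
send_rows:
  steps:
    - [0.06,-0.24,-0.35,0,-1]

```text
time_s: 16.55
ee_pos: [0.4316, -0.0352, 0.2635]
ee_rot: [2.585, 0.228, 1.834]
force: [-1.2, -1.9, -1.9]
width: 0.0208
```

Emit:
send_rows:
  steps:
    - [0.06,-0.4,-0.1,0,-1]

```text
time_s: 16.63
ee_pos: [0.4142, -0.0451, 0.269]
ee_rot: [2.609, 0.22, 1.843]
force: [-0.5, -0.1, -0.3]
width: 0.0208
```

Emit:
send_rows:
  steps:
    - [0.06,-0.4,-0.1,0,-1]

```text
time_s: 16.72
ee_pos: [0.3968, -0.0564, 0.2741]
ee_rot: [2.632, 0.213, 1.85]
force: [0.1, 0.5, 0.1]
width: 0.021
```

```bash
python3 -c "
from h import *
show()"
```

```text
t 16.72 p [ 0.3968 -0.0564  0.2741] z [ 0.52  -0.043 -0.853] y [0.811 0.339 0.477] w 0.021 F [0.1 0.5 0.1] q [ 1.24 -0.3  -0.99  2.43 -0.81  0.43  1.2 ]
```

Emit:
send_rows:
  steps:
    - [0.06,-0.4,0,0,-1]

```text
time_s: 16.8
ee_pos: [0.3827, -0.0682, 0.2727]
ee_rot: [2.656, 0.202, 1.863]
force: [0.5, 0.2, -1.4]
width: 0.0208
```

Emit:
send_rows:
  steps:
    - [0.06,-0.4,0,0,-1]

```text
time_s: 16.88
ee_pos: [0.3668, -0.0843, 0.2709]
ee_rot: [2.678, 0.191, 1.876]
force: [-0.0, 0.1, -1.8]
width: 0.0208
```

Emit:
send_rows:
  steps:
    - [0.2,-0.4,0,0,-1]

```text
time_s: 16.97
ee_pos: [0.351, -0.0914, 0.2708]
ee_rot: [2.701, 0.177, 1.885]
force: [0.8, 0.2, -1.7]
width: 0.0208
```

Emit:
send_rows:
  steps:
    - [0.2,-0.4,0,0,-1]

```text
time_s: 17.05
ee_pos: [0.3348, -0.0974, 0.2709]
ee_rot: [2.724, 0.162, 1.892]
force: [1.2, -0.9, -0.8]
width: 0.021
```

```bash
python3 -c "
from h import *
show()"
```

```text
t 17.05 p [ 0.3348 -0.0974  0.2709] z [ 0.431 -0.011 -0.902] y [0.846 0.351 0.4  ] w 0.021 F [ 1.2 -0.9 -0.8] q [ 1.19 -0.3  -0.74  2.43 -0.68  0.62  1.29]
```

Emit:
send_rows:
  steps:
    - [0.2,-0.4,0.15,0,-1]

```text
time_s: 17.13
ee_pos: [0.3291, -0.0999, 0.2661]
ee_rot: [2.737, 0.152, 1.905]
force: [1.0, 0.9, -1.1]
width: 0.0211
```

Emit:
send_rows:
  steps:
    - [0.2,-0.4,0.15,0,-1]

```text
time_s: 17.22
ee_pos: [0.3225, -0.1057, 0.2602]
ee_rot: [2.751, 0.142, 1.915]
force: [-0.5, 0.4, -1.5]
width: 0.0207
```

Emit:
send_rows:
  steps:
    - [0.2,-0.4,0,0,-1]

```text
time_s: 17.3
ee_pos: [0.3019, -0.1157, 0.261]
ee_rot: [2.77, 0.126, 1.925]
force: [-0.9, -0.9, -0.5]
width: 0.0206
```

Emit:
send_rows:
  steps:
    - [0.2,-0.4,0,0,-1]

```text
time_s: 17.38
ee_pos: [0.2779, -0.1274, 0.2624]
ee_rot: [2.787, 0.109, 1.933]
force: [0.4, -0.7, -0.5]
width: 0.0208
```

```bash
python3 -c "
from h import *
show()"
```

```text
t 17.38 p [ 0.2779 -0.1274  0.2624] z [ 0.361  0.027 -0.932] y [0.863 0.368 0.346] w 0.0208 F [ 0.4 -0.7 -0.5] q [ 1.4  -0.3  -0.69  2.43 -0.67  0.78  1.53]
```

Emit:
send_rows:
  steps:
    - [0.1,-0.4,0.2,0,-1]

```text
time_s: 17.47
ee_pos: [0.2722, -0.1338, 0.2594]
ee_rot: [2.791, 0.107, 1.934]
force: [0.6, -0.1, -2.0]
width: 0.0205
```

Emit:
send_rows:
  steps:
    - [0.1,-0.4,0.2,0,-1]

```text
time_s: 17.55
ee_pos: [0.2686, -0.1384, 0.2551]
ee_rot: [2.798, 0.104, 1.938]
force: [1.0, 1.9, -1.2]
width: 0.0206
```

Emit:
send_rows:
  steps:
    - [0.1,-0.4,0.15,0,-1]

```text
time_s: 17.63
ee_pos: [0.2616, -0.1452, 0.2511]
ee_rot: [2.804, 0.099, 1.941]
force: [0.3, 0.2, -1.5]
width: 0.0206
```

Emit:
send_rows:
  steps:
    - [0.1,-0.4,0.15,0,-1]

```text
time_s: 17.72
ee_pos: [0.2537, -0.1524, 0.2472]
ee_rot: [2.81, 0.094, 1.944]
force: [-0.3, 0.2, -0.3]
width: 0.0207
```

Emit:
send_rows:
  steps:
    - [0.1,-0.4,0.15,0,-1]

```text
time_s: 17.8
ee_pos: [0.2455, -0.1597, 0.2432]
ee_rot: [2.816, 0.09, 1.946]
force: [0.2, -0.1, -0.5]
width: 0.0206
```

Emit:
send_rows:
  steps:
    - [0.1,-0.4,0.15,0,-1]

```text
time_s: 17.88
ee_pos: [0.2369, -0.1669, 0.239]
ee_rot: [2.821, 0.085, 1.949]
force: [-0.6, -0.2, -1.4]
width: 0.0206
```

```bash
python3 -c "
from h import *
show()"
```

```text
t 17.88 p [ 0.2369 -0.1669  0.239 ] z [ 0.322  0.041 -0.946] y [0.872 0.375 0.314] w 0.0206 F [-0.6 -0.2 -1.4] q [ 2.06 -0.3  -1.03  2.43 -0.76  0.88  1.93]
```

```bash
cat > geo.py <<'E'
from h import *
p,M,s=tool(); show()
r=np.arctan2(BY@M[:,1],BY@M[:,0]); N=rolled(M,r)
print('roll',r,'angle bar/normal',np.degrees(np.arccos(N[:,0]@BY)))
for nm,q in (('foot',(0,0,0)),('n1',(0,0,-.012)),('b30',(-.018,0,-.03)),('b58',(-.016,0,-.058)),('m',(-.01,0,-.066)),('low',(0,0,-.068)),('m2',(.012,0,-.062)),('tip',(.021,0,-.046)),('seat',(0,0,-.061)),('grip',(0,0,.066))):
    w=N@sp(*q); print(nm,'BX',round(w@BX*1000,1),'BY',round(w@BY*1000,1),'z',round(w[2]*1000,1))
E
python3 geo.py
```

```text
t 17.88 p [ 0.2369 -0.1669  0.239 ] z [ 0.322  0.041 -0.946] y [0.872 0.375 0.314] w 0.0206 F [-0.6 -0.2 -1.4] q [ 2.06 -0.3  -1.03  2.43 -0.76  0.88  1.93]
roll 0.014521217916951807 angle bar/normal 4.855217552293014
foot BX 6.6 BY -1.9 z -21.4
n1 BX 10.3 BY -2.9 z -32.8
b30 BX -1.1 BY -4.4 z -55.5
b58 BX 9.6 BY -6.8 z -81.3
m BX 17.8 BY -7.5 z -87.0
low BX 27.9 BY -7.7 z -85.7
m2 BX 37.4 BY -7.2 z -76.3
tip BX 40.9 BY -5.8 z -58.3
seat BX 25.7 BY -7.1 z -79.1
grip BX -14.1 BY 3.7 z 41.0
```

```bash
python3 -c "
from h import *
show([.400,-.025,.245])"
```

```text
t 17.88 p [ 0.2369 -0.1669  0.239 ] z [ 0.322  0.041 -0.946] y [0.872 0.375 0.314] w 0.0206 F [-0.6 -0.2 -1.4] q [ 2.06 -0.3  -1.03  2.43 -0.76  0.88  1.93]
shift [0.0709 0.1974 0.0528]
```

Emit:
send_rows:
  steps:
    - [0.005,0.014,0.004,0,-1]
    - [0.012,0.034,0.009,0,-1]
    - [0.02,0.056,0.015,0,-1]
    - [0.028,0.078,0.021,0,-1]
    - [0.036,0.1,0.027,0,-1]
    - [0.044,0.122,0.033,0,-1]
    - [0.052,0.144,0.039,0.01,-1]
    - [0.06,0.166,0.044,0.015,-1]
    - [0.066,0.184,0.049,0.015,-1]
    - [0.071,0.197,0.053,0.015,-1]
    - [0.071,0.197,0.053,0.015,-1]
    - [0.071,0.197,0.053,0.015,-1]

```text
time_s: 18.88
ee_pos: [0.3992, -0.025, 0.2442]
ee_rot: [2.822, 0.082, 1.936]
force: [-0.9, -0.2, -2.0]
width: 0.0207
```

```bash
python3 geo.py; python3 -c "
from h import *
show([.4057,-.0225,.1505])"
```

```text
t 18.88 p [ 0.3992 -0.025   0.2442] z [ 0.322  0.04  -0.946] y [0.878 0.363 0.314] w 0.0207 F [-0.9 -0.2 -2. ] q [ 1.74 -0.29 -1.48  2.3  -0.69  0.66  1.11]
roll 0.0010753818543090235 angle bar/normal 4.917876278959973
foot BX 6.6 BY -1.9 z -21.4
n1 BX 10.3 BY -3.0 z -32.8
b30 BX -1.2 BY -4.5 z -55.5
b58 BX 9.5 BY -6.9 z -81.3
m BX 17.7 BY -7.6 z -87.0
low BX 27.8 BY -7.8 z -85.8
m2 BX 37.3 BY -7.2 z -76.3
tip BX 40.9 BY -5.9 z -58.4
seat BX 25.6 BY -7.2 z -79.2
grip BX -14.1 BY 3.7 z 41.0
t 18.88 p [ 0.3992 -0.025   0.2442] z [ 0.322  0.04  -0.946] y [0.878 0.363 0.314] w 0.0207 F [-0.9 -0.2 -2. ] q [ 1.74 -0.29 -1.48  2.3  -0.69  0.66  1.11]
shift [ 0.0077 -0.0228  0.0909]
```

Emit:
send_rows:
  steps:
    - [0.001,-0.003,0.012,0,-1]
    - [0.002,-0.006,0.025,0,-1]
    - [0.003,-0.01,0.04,0,-1]
    - [0.005,-0.014,0.055,0,-1]
    - [0.006,-0.018,0.07,0,-1]
    - [0.007,-0.021,0.083,0,-1]
    - [0.008,-0.023,0.091,0,-1]
    - [0.008,-0.023,0.091,0,-1]
    - [0.008,-0.023,0.091,0,-1]

```text
time_s: 19.63
ee_pos: [0.3644, -0.0175, 0.2061]
ee_rot: [2.813, 0.089, 1.934]
force: [-0.3, 0.3, -0.9]
width: 0.0206
```

```bash
cat > m3.py <<'E'
from h import *
import sys
show([.4584,-.0007,.1505])
for c in ['scene','top']:
    img,P=cloud(c); np.savez(c+'2.npz',img=img,P=P); cv2.imwrite(f'pics/{c}{sys.argv[1]}.png',img)
i=cv2.imread(f'pics/scene{sys.argv[1]}.png'); j=cv2.imread(f'pics/top{sys.argv[1]}.png')
cv2.imwrite('pics/pair%s.png'%sys.argv[1],np.hstack([cv2.resize(i[110:230,260:380],(400,400),interpolation=cv2.INTER_CUBIC),cv2.resize(j[190:290,260:360],(400,400),interpolation=cv2.INTER_CUBIC)]))
E
python3 m3.py A
```

```text
t 19.63 p [ 0.3644 -0.0175  0.2061] z [ 0.332  0.036 -0.943] y [0.875 0.363 0.322] w 0.0206 F [-0.3  0.3 -0.9] q [ 1.72 -0.3  -1.49  2.43 -0.84  0.55  1.25]
shift [-0.0126  0.0704  0.0842]
```

View pics/pairA.png

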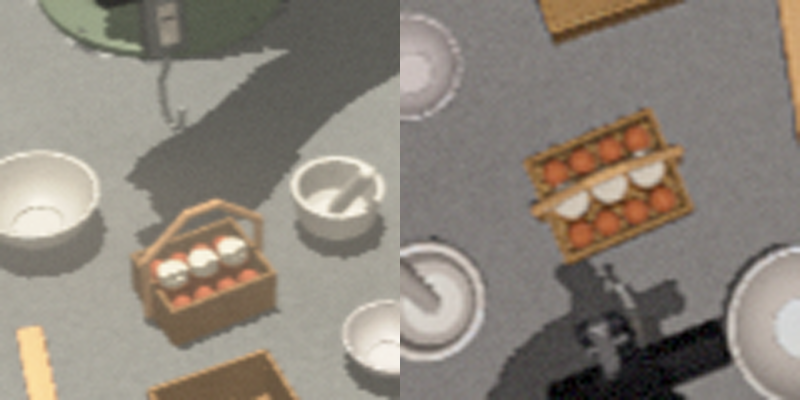

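The left crop shows the scale well behind the basket and still too high. The arm is stuck with its elbow swung out (joints 2, 3 and 4 at their limits). I'll fit a quick arm model to the logged poses, to see which lean and elbow side can reach the basket.

```bash
cat > fk.py <<'E'
import numpy as np
from scipy.spatial.transform import Rotation as R
from scipy.optimize import least_squares
# p, z, y, q
D=[([.2467,-.5742,.2063],[0,0,-1],[.395,-.919,0],[1.095,.521,-.036,1.599,.021,1.021,-.113]),
([.8022,-.061,.3583],[-.002,.002,-1],[.997,-.081,-.002],[.12,.82,-.36,.69,.26,1.67,-.18]),
([.8817,-.0643,.3325],[.029,0,-1],[.996,-.081,.029],[.11,1.11,-1.18,.17,1.11,1.93,-.14]),
([.8444,-.0674,.4189],[.034,-.002,-.999],[.996,-.081,.034],[-.01,1.01,.23,.17,-.21,1.93,-.05]),
([.862,-.0693,.4124],[.078,-.008,-.997],[.994,-.071,.078],[.08,1.,-.72,.17,.67,1.93,-.11]),
([.8247,-.0695,.563],[.23,-.033,-.973],[.969,-.08,.232],[.04,.82,-.4,.17,.39,1.93,-.1]),
([.7908,-.061,.6931],[.415,-.055,-.908],[.905,-.074,.418],[.08,.67,-.91,.17,.87,1.93,-.13]),
([.739,-.0545,.8082],[.566,-.068,-.821],[.819,-.064,.57],[.12,.55,-1.26,.17,1.2,1.93,-.14]),
([.4638,-.3148,.3341],[.565,-.066,-.823],[.82,-.068,.568],[1.89,.26,-1.38,2.03,-.01,.51,.51]),
([.4242,-.3512,.2689],[.565,-.066,-.822],[.82,-.068,.569],[1.87,.38,-1.27,2.11,.08,.39,.56]),
([.5051,-.3601,.1461],[.568,-.067,-.821],[.818,-.066,.571],[1.39,.6,-.91,2.11,1.02,.16,-.35]),
([.5254,-.3622,.1133],[.567,-.066,-.821],[.818,-.066,.571],[1.32,.68,-.86,2.09,1.43,.17,-.75]),
([.4412,-.3533,.2335],[.568,-.068,-.82],[.818,-.066,.572],[1.87,.62,-1.45,2.13,.83,.45,-.13]),
([.4478,-.0366,.2485],[.566,-.051,-.823],[.787,.329,.522],[1.67,-.3,-1.49,2.43,-1.26,.32,1.56]),
([.3968,-.0564,.2741],[.52,-.043,-.853],[.811,.339,.477],[1.24,-.3,-.99,2.43,-.81,.43,1.2]),
([.3348,-.0974,.2709],[.431,-.011,-.902],[.846,.351,.4],[1.19,-.3,-.74,2.43,-.68,.62,1.29]),
([.2779,-.1274,.2624],[.361,.027,-.932],[.863,.368,.346],[1.4,-.3,-.69,2.43,-.67,.78,1.53]),
([.2369,-.1669,.239],[.322,.041,-.946],[.872,.375,.314],[2.06,-.3,-1.03,2.43,-.76,.88,1.93]),
([.3992,-.025,.2442],[.322,.04,-.946],[.878,.363,.314],[1.74,-.29,-1.48,2.3,-.69,.66,1.11]),
([.3644,-.0175,.2061],[.332,.036,-.943],[.875,.363,.322],[1.72,-.3,-1.49,2.43,-.84,.55,1.25])]
rz=lambda a:R.from_euler('z',a).as_matrix(); ry=lambda a:R.from_euler('y',a).as_matrix()
S=None
def fk(q,k,s):
    d1,a1,L1,e1,e2,L2,w,T,o7,o1=k
    M=rz(s[0]*q[0]+o1); p=np.array([0,0,d1])+M@[a1,0,0]
    M=M@ry(q[1])@rz(s[1]*q[2]); p=p+M@[e1,0,L1]
    M=M@ry(q[3]); p=p+M@[e2,0,L2]
    M=M@rz(s[2]*q[4])@ry(q[5]); p=p+M@[w,0,T]
    return p,M@rz(s[3]*q[6]+o7)
def res(k,s):
    r=[]
    for p,z,y,q in D:
        P,M=fk(q,k,s); r+=list((P-p)*3)+list(M[:,2]-z)+list(M[:,1]-y)
    return r
if __name__=='__main__':
    import itertools
    best=None
    for s in itertools.product([-1,1],repeat=4):
        for o in (0,np.pi/2,np.pi,-np.pi/2):
            f=least_squares(res,[.35,0,.4,0,0,.4,0,.25,o,0],args=(s,))
            if best is None or f.cost<best[0]: best=(f.cost,s,f.x)
    print(best); r=np.array(res(best[2],best[1])).reshape(-1,9); print(np.round(np.linalg.norm(r[:,:3],axis=1)/3,3),np.round(np.abs(r[:,3:]).max(1),2))
    np.savez('fk.npz',k=best[2],s=best[1])
E
python3 fk.py
```

```text
(np.float64(0.038205490015613235), (-1, -1, -1, -1), array([ 3.10658448e-01,  1.53616527e-02,  5.33151187e-01, -3.53175844e-03,
        1.70145505e-02,  4.08461075e-01, -1.51988068e-03,  3.43537244e-01,
       -4.76678165e+00, -6.11380389e-02]))
[0.021 0.012 0.023 0.028 0.008 0.013 0.015 0.016 0.011 0.014 0.023 0.021
 0.025 0.012 0.013 0.024 0.027 0.022 0.013 0.01 ] [0.01 0.01 0.01 0.01 0.01 0.01 0.02 0.04 0.04 0.03 0.04 0.04 0.03 0.03
 0.04 0.02 0.02 0.02 0.02 0.02]
```

```bash
cat > feas.py <<'E'
from fk import *
f=np.load('fk.npz');k,s=f['k'],f['s']
lo=np.array([-2.91,-.3,-1.5,.17,-1.26,.16,-2.52]);hi=np.array([2.91,2.13,1.42,2.43,4.41,1.93,2.52])
rng=np.random.default_rng(0)
BX=np.array([np.cos(np.radians(22.4)),np.sin(np.radians(22.4)),0]);BY=np.array([-BX[1],BX[0],0])
def orient(t,az,flip):
    z=np.array([np.sin(t)*np.cos(az),np.sin(t)*np.sin(az),-np.cos(t)])
    x=BY-z*(BY@z); x/=np.linalg.norm(x)
    if flip: x=-x
    return np.stack([x,np.cross(z,x),z],1)
def ik(p,M,n=60):
    out=[]
    for _ in range(n):
        g=least_squares(lambda q:np.r_[(fk(q,k,s)[0]-p)*3,(fk(q,k,s)[1]-M).ravel()],rng.uniform(lo,hi),bounds=(lo,hi),max_nfev=60)
        out.append((g.cost,g.x))
    out.sort(key=lambda a:a[0]); return out
if __name__=='__main__':
    for t in (20,10,0,-10):
        for flip in (0,1):
            M=orient(np.radians(t),np.radians(7),flip)
            sg=-1 if flip else 1
            for nm,d in (('final',0),('pre',-.03*sg if 0 else -.03)):
                d=d*sg
                seat=M@np.array([0,-.0005,.0225+.064])
                p=np.array([.4835,.0015,.100])-seat+BX*d
                o=ik(p,M,30); ok=[x for c,x in o if c<1e-4]
                print(t,'flip' if flip else 'near',nm,np.round(p,3),'cost',round(o[0][0],5),len(ok),[np.round(x,2).tolist() for x in ok[:2]] if ok else np.round(o[0][1],2).tolist())
E
python3 feas.py
```

```text
20 near final [ 0.455 -0.002  0.181] cost 0.0 22 [[-0.98, 0.41, 1.27, 2.3, -1.03, 0.62, 1.42], [-0.54, 0.2, 0.63, 2.31, -0.57, 0.38, 0.94]]
20 near pre [ 0.427 -0.013  0.181] cost 0.0 17 [[1.11, 0.51, -1.49, 2.35, 1.06, 0.63, -0.75], [0.84, 0.21, -0.97, 2.36, 0.45, 0.34, -0.11]]
20 flip final [ 0.454 -0.002  0.181] cost 0.0 22 [[1.02, 0.57, -1.46, 2.3, 1.1, 0.69, 2.34], [0.97, 0.44, -1.31, 2.3, 0.96, 0.54, 2.49]]
20 flip pre [0.481 0.009 0.181] cost 0.0 22 [[-0.36, 0.22, 0.38, 2.26, -0.42, 0.36, -2.39], [0.85, 0.44, -1.2, 2.25, 0.92, 0.54, 2.52]]
10 near final [ 0.469 -0.     0.185] cost 0.0 21 [[0.44, 0.28, -0.6, 2.13, 0.26, 0.61, 0.06], [-0.91, 0.48, 1.2, 2.12, -0.75, 0.8, 1.13]]
10 near pre [ 0.441 -0.012  0.185] cost 0.0 19 [[0.74, 0.31, -0.94, 2.19, 0.42, 0.63, -0.09], [-0.78, 0.32, 0.97, 2.19, -0.53, 0.67, 0.94]]
10 flip final [ 0.468 -0.001  0.185] cost 0.0 16 [[-0.44, 0.26, 0.49, 2.14, -0.28, 0.62, -2.5], [-0.86, 0.43, 1.1, 2.13, -0.67, 0.75, -2.09]]
10 flip pre [0.496 0.011 0.185] cost 0.0 18 [[-0.98, 0.69, 1.4, 2.06, -0.96, 1.0, -1.86], [-0.74, 0.4, 0.89, 2.07, -0.55, 0.71,
[... 414 characters left out ...]
 -2.12]]
0 flip pre [0.511 0.013 0.186] cost 0.0 16 [[-0.86, 0.68, 1.2, 1.88, -0.72, 1.1, -2.11], [-0.75, 0.56, 0.98, 1.89, -0.55, 1.0, -2.27]]
-10 near final [0.499 0.004 0.185] cost 0.0 23 [[0.41, 0.55, -0.73, 1.78, 0.38, 1.14, -0.07], [0.7, 0.98, -1.48, 1.77, 0.87, 1.51, -0.58]]
-10 near pre [ 0.471 -0.008  0.185] cost 0.0 21 [[0.75, 0.94, -1.48, 1.84, 0.85, 1.47, -0.57], [0.6, 0.61, -0.99, 1.85, 0.51, 1.18, -0.21]]
-10 flip final [0.498 0.003 0.185] cost 0.0 7 [[-0.85, 0.91, 1.4, 1.77, -0.79, 1.41, -2.0], [-0.52, 0.53, 0.65, 1.78, -0.3, 1.12, -2.51]]
-10 flip pre [0.526 0.015 0.185] cost 0.0 11 [[-0.53, 0.58, 0.66, 1.71, -0.33, 1.15, -2.51], [-0.69, 0.68, 0.96, 1.71, -0.51, 1.23, -2.33]]
```

The good branch has joint 5 above 0 and joint 2 above 0, and it can reach the basket at this lean. I'll move outward first so the elbow recovers, then come back in.

```bash
python3 -c "
from h import *
show([.37,-.03,.29]); show([.63,-.03,.32])"
```

```text
t 19.73 p [ 0.3644 -0.0176  0.2061] z [ 0.332  0.036 -0.943] y [0.875 0.362 0.322] w 0.0204 F [ 0.1  0.1 -0.7] q [ 1.72 -0.3  -1.49  2.43 -0.84  0.55  1.25]
shift [-0.021   0.0274 -0.0777]
t 19.73 p [ 0.3644 -0.0176  0.2061] z [ 0.332  0.036 -0.943] y [0.875 0.362 0.322] w 0.0204 F [ 0.1  0.1 -0.7] q [ 1.72 -0.3  -1.49  2.43 -0.84  0.55  1.25]
shift [-0.1155  0.2645 -0.0197]
```

Emit:
send_rows:
  steps:
    - [-0.007,0.009,-0.026,0,-1]
    - [-0.014,0.018,-0.052,0,-1]
    - [-0.021,0.027,-0.078,0,-1]
    - [-0.03,0.05,-0.073,0,-1]
    - [-0.04,0.075,-0.067,0,-1]
    - [-0.05,0.1,-0.061,0,-1]
    - [-0.06,0.125,-0.055,0,-1]
    - [-0.07,0.15,-0.049,0,-1]
    - [-0.08,0.175,-0.043,0,-1]
    - [-0.09,0.2,-0.037,0,-1]
    - [-0.1,0.225,-0.031,0,-1]
    - [-0.108,0.246,-0.025,0,-1]
    - [-0.1155,0.2645,-0.02,0,-1]
    - [-0.1155,0.2645,-0.02,0,-1]

```text
time_s: 20.9
ee_pos: [0.6316, -0.0306, 0.3192]
ee_rot: [2.815, 0.089, 1.932]
force: [-0.5, -0.1, 0.5]
width: 0.0206
```

```bash
python3 -c "
from h import *
show([.37,-.03,.29])"
```

```text
t 20.9 p [ 0.6316 -0.0306  0.3192] z [ 0.33   0.034 -0.943] y [0.876 0.361 0.32 ] w 0.0206 F [-0.5 -0.1  0.5] q [ 0.8   0.44 -1.13  1.72  0.55  0.93 -0.12]
shift [ 0.0952 -0.2382 -0.0588]
```

The elbow is in a good posture now. I'll come in over the bar to the near side.

```bash
python3 -c "
from h import *
show([.424,-.0145,.215])"
```

```text
t 20.9 p [ 0.6316 -0.0306  0.3192] z [ 0.33   0.034 -0.943] y [0.876 0.361 0.32 ] w 0.0206 F [-0.5 -0.1  0.5] q [ 0.8   0.44 -1.13  1.72  0.55  0.93 -0.12]
shift [ 0.0973 -0.2093  0.0303]
```

Emit:
send_rows:
  steps:
    - [0.004,-0.009,0.001,0,-1]
    - [0.012,-0.026,0.004,0,-1]
    - [0.021,-0.046,0.007,0,-1]
    - [0.03,-0.066,0.01,0,-1]
    - [0.04,-0.086,0.012,0,-1]
    - [0.049,-0.106,0.015,0,-1]
    - [0.059,-0.126,0.018,0,-1]
    - [0.068,-0.146,0.021,0,-1]
    - [0.077,-0.166,0.024,0,-1]
    - [0.086,-0.184,0.027,0,-1]
    - [0.093,-0.199,0.029,0,-1]
    - [0.097,-0.209,0.03,0,-1]
    - [0.097,-0.209,0.03,0,-1]

```text
time_s: 21.98
ee_pos: [0.4222, -0.0154, 0.2143]
ee_rot: [2.817, 0.09, 1.931]
force: [0.3, -0.3, -1.0]
width: 0.0206
```

```bash
python3 geo.py; python3 -c "
from h import *
show([.427,-.0135,.151])"
```

```text
t 21.98 p [ 0.4222 -0.0154  0.2143] z [ 0.328  0.033 -0.944] y [0.877 0.361 0.317] w 0.0206 F [ 0.3 -0.3 -1. ] q [ 1.18  0.15 -1.34  2.31  0.35  0.48 -0.05]
roll -0.0006699820039714501 angle bar/normal 5.442145765711843
foot BX 6.6 BY -2.1 z -21.4
n1 BX 10.4 BY -3.3 z -32.7
b30 BX -1.0 BY -5.0 z -55.4
b58 BX 9.8 BY -7.6 z -81.2
m BX 18.0 BY -8.4 z -86.9
low BX 28.1 BY -8.6 z -85.6
m2 BX 37.6 BY -8.0 z -76.1
tip BX 41.1 BY -6.5 z -58.2
seat BX 25.9 BY -7.9 z -79.0
grip BX -14.2 BY 4.1 z 40.9
t 21.98 p [ 0.4222 -0.0154  0.2143] z [ 0.328  0.033 -0.944] y [0.877 0.361 0.317] w 0.0206 F [ 0.3 -0.3 -1. ] q [ 1.18  0.15 -1.34  2.31  0.35  0.48 -0.05]
shift [ 0.0058 -0.0151  0.0614]
```

Emit:
send_rows:
  steps:
    - [0.001,-0.002,0.008,0,-1]
    - [0.002,-0.004,0.018,0,-1]
    - [0.003,-0.007,0.03,0,-1]
    - [0.004,-0.01,0.042,0,-1]
    - [0.005,-0.013,0.053,0,-1]
    - [0.006,-0.015,0.0615,0,-1]
    - [0.006,-0.015,0.0615,0,-1]
    - [0.006,-0.015,0.0615,0,-1]

```text
time_s: 22.65
ee_pos: [0.4275, -0.0127, 0.151]
ee_rot: [2.818, 0.089, 1.932]
force: [0.0, 0.4, -1.6]
width: 0.0207
```

```bash
python3 m3.py B; python3 - <<'E'
from h import *
for c in ['scene','top']:
    P=np.load(c+'2.npz')['P'].reshape(-1,3); Q=P-BAR
    b=np.stack([Q@BX,Q@BY,P[:,2]],1)*1000
    m=(np.abs(b[:,0])<70)&(np.abs(b[:,1])<16)&(b[:,2]>52)&(b[:,2]<135)
    o=b[m]; o=o[np.argsort(o[:,2])]; print(c,len(o)); print(np.round(o,0).astype(int).tolist()[:45])
E
```

```text
t 22.65 p [ 0.4275 -0.0127  0.151 ] z [ 0.328  0.033 -0.944] y [0.877 0.362 0.317] w 0.0207 F [ 0.   0.4 -1.6] q [ 0.76  0.27 -0.98  2.39  0.78  0.35 -0.5 ]
shift [0.0004 0.0313 0.011 ]
scene 81
[[-24, -4, 69], [-39, 0, 70], [-46, -3, 70], [-41, -3, 70], [-36, -5, 71], [-21, -3, 71], [-43, -1, 72], [-44, -1, 74], [-45, -3, 75], [-20, -3, 76], [-14, -3, 76], [-50, -1, 78], [-45, 0, 78], [-52, 3, 78], [-48, 1, 78], [-11, -2, 79], [-45, -3, 79], [-57, 0, 80], [-14, -3, 81], [-12, -1, 81], [-48, -2, 83], [-13, -1, 84], [-49, 2, 85], [-48, -2, 87], [-11, -5, 88], [-51, 0, 88], [-52, -3, 89], [-54, -2, 90], [-51, 0, 92], [-54, 2, 92], [-55, -1, 93], [-55, -1, 97], [-53, 1, 97], [0, 6, 100], [-53, -2, 102], [-2, 3, 103], [4, 13, 104], [3, -8, 105], [4, 10, 105], [1, 11, 106], [5, -7, 106], [3, 13, 106], [2, -5, 106], [4, 7, 106], [0, -10, 106]]
top 50
[[-32, -2, 68], [-29, -3, 69], [-28, -1, 69], [-26, -2, 72], [-23, -3, 72], [-25, 1, 73], [-17, -3, 73], [-19, 1, 74], [-22, 0, 75], [-20, -1, 82], [-18, 0, 90], [-12, 1, 92], [-15, -1, 94], [-17, 3, 94], [-15, 2, 97], [-4, 15, 102], [2, -14, 105], [3, -11, 106], [0, 10, 106], [3, -3, 106], [4, 6, 107], [-2, -15, 107], [-3, -3, 107], [0, -10, 107], [-4, -12, 107], [4, -9, 108], [2, 9, 108], [-2, -7, 108], [-3, -9, 108], [3, 3, 108], [-3, 3, 108], [-4, -6, 108], [1, 13, 108], [-2, 14, 108], [1, 7, 109], [-1, 8, 109], [-1, -13, 109], [2, 15, 109], [3, 12, 109], [-1, 2, 110], [-4, 9, 110], [-3, 11, 110], [-2, -1, 110], [2, -5, 110], [-1, -4, 110]]
```

View pics/pairB.png

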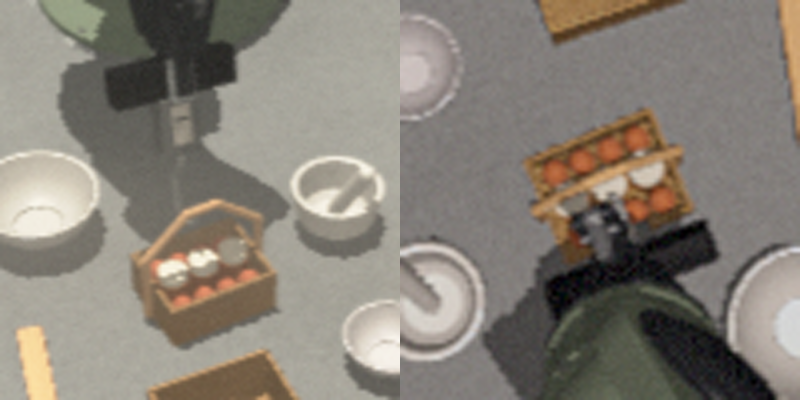

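The crops show the hook tip just on the near side of the bar, aligned with its middle. The clouds put the tip at BX≈-14 mm with its top at z≈0.095. The bar underside is at 0.101. I'll lower 3 mm and slide in 35 mm.

Emit:
send_rows:
  steps:
    - [0,-0.001,0.003,0,-1]
    - [0,-0.001,0.003,0,-1]
    - [0,0.004,0.005,0,-1]
    - [0,0.009,0.006,0,-1]
    - [0,0.014,0.008,0,-1]
    - [0,0.019,0.01,0,-1]
    - [0,0.024,0.0115,0,-1]
    - [0,0.029,0.013,0,-1]
    - [0,0.032,0.014,0,-1]
    - [0,0.032,0.014,0,-1]

```text
time_s: 23.58
ee_pos: [0.4609, -0.0007, 0.1485]
ee_rot: [2.816, 0.09, 1.931]
force: [-0.7, -1.1, -1.9]
width: 0.0206
```

```bash
cat > bk.py <<'E'
from h import *
show()
def st():
    o=[]
    for c in ['scene','top']:
        img,P=cloud(c);P=P.reshape(-1,3);I=img.reshape(-1,3).astype(int)
        m=(np.hypot(P[:,0]-BC[0],P[:,1]-BC[1])<.075)&(P[:,2]>.03)&(P[:,2]<.2)&(I[:,2]-I[:,0]>30)
        z=P[m,2]; h=np.histogram(z,np.arange(.03,.2,.005))[0]
        print(c,m.sum(),h.tolist())
    return
import sys
BC=np.array([float(sys.argv[1]),float(sys.argv[2])]) if len(sys.argv)>2 else np.array([.4835,.0015])
st()
E
python3 bk.py
```

```text
t 23.58 p [ 0.4609 -0.0007  0.1485] z [ 0.329  0.033 -0.944] y [0.877 0.361 0.318] w 0.0206 F [-0.7 -1.1 -1.9] q [ 0.67  0.33 -0.93  2.32  0.85  0.4  -0.58]
scene 695 [157, 177, 149, 56, 7, 5, 10, 7, 13, 11, 12, 11, 19, 10, 18, 27, 6, 0, 0, 0, 0, 0, 0, 0, 0, 0, 0, 0, 0, 0, 0, 0, 0]
top 269 [46, 54, 63, 20, 1, 1, 1, 1, 6, 7, 13, 11, 11, 9, 4, 13, 4, 0, 0, 0, 0, 1, 1, 0, 0, 0, 0, 0, 0, 1, 0, 0, 1]
```

Emit:
send_rows:
  steps:
    - [-0.001,0.002,-0.006,0,-1]
    - [-0.001,0.004,-0.013,0,-1]
    - [-0.002,0.007,-0.02,0,-1]
    - [-0.003,0.009,-0.027,0,-1]
    - [-0.003,0.011,-0.032,0,-1]
    - [-0.003,0.011,-0.036,0,-1]
    - [-0.003,0.011,-0.04,0,-1]
    - [-0.003,0.011,-0.044,0,-1]
    - [-0.003,0.011,-0.048,0,-1]
    - [-0.003,0.011,-0.052,0,-1]
    - [-0.003,0.011,-0.052,0,-1]

```text
time_s: 24.6
ee_pos: [0.4535, -0.0019, 0.2016]
ee_rot: [2.817, 0.09, 1.931]
force: [0.5, -0.5, -4.5]
width: 0.0205
```

```bash
python3 bk.py
```

```text
t 24.6 p [ 0.4535 -0.0019  0.2016] z [ 0.329  0.032 -0.944] y [0.877 0.361 0.318] w 0.0205 F [ 0.5 -0.5 -4.5] q [ 0.91  0.23 -1.16  2.27  0.54  0.49 -0.27]
scene 707 [177, 176, 157, 46, 10, 7, 7, 10, 9, 14, 11, 14, 10, 11, 18, 23, 3, 1, 1, 2, 0, 0, 0, 0, 0, 0, 0, 0, 0, 0, 0, 0, 0]
top 267 [55, 42, 56, 26, 2, 2, 1, 1, 5, 10, 10, 12, 11, 9, 6, 9, 9, 0, 0, 0, 0, 0, 0, 0, 0, 0, 0, 0, 0, 0, 0, 1, 0]
```

The hook has taken load, about 3 N so far, and the basket is still on the table. Continuing slowly.

Emit:
send_rows:
  steps:
    - [0,0,-0.003,0,-1]
    - [0,0,-0.006,0,-1]
    - [0,0,-0.009,0,-1]
    - [0,0,-0.012,0,-1]
    - [0,0,-0.012,0,-1]

```text
time_s: 25.12
ee_pos: [0.4496, -0.0024, 0.2129]
ee_rot: [2.817, 0.091, 1.93]
force: [0.4, -0.1, -5.3]
width: 0.0208
```

Emit:
send_rows:
  steps:
    - [0,0,-0.003,0,-1]
    - [0,0,-0.006,0,-1]
    - [0,0,-0.009,0,-1]
    - [0,0,-0.009,0,-1]

```text
time_s: 25.45
ee_pos: [0.4467, -0.0027, 0.2219]
ee_rot: [2.817, 0.091, 1.93]
force: [0.1, 0.2, -5.4]
width: 0.0209
```

```bash
python3 bk.py
```

```text
t 25.45 p [ 0.4467 -0.0027  0.2219] z [ 0.329  0.032 -0.944] y [0.877 0.36  0.318] w 0.0209 F [ 0.1  0.2 -5.4] q [ 1.04  0.18 -1.26  2.26  0.42  0.53 -0.15]
scene 930 [74, 80, 146, 200, 163, 89, 32, 8, 6, 6, 10, 12, 15, 10, 15, 10, 13, 21, 15, 2, 0, 3, 0, 0, 0, 0, 0, 0, 0, 0, 0, 0, 0]
top 321 [10, 14, 51, 46, 70, 38, 6, 0, 0, 1, 6, 8, 12, 11, 10, 7, 8, 17, 5, 1, 0, 0, 0, 0, 0, 0, 0, 0, 0, 0, 0, 0, 0]
```

The basket is off the table by about 11 mm, and it weighs about 4.2 N. I'll raise it 7 mm more, then measure.

Emit:
send_rows:
  steps:
    - [0,0.001,-0.002,0,-1]
    - [0,0.001,-0.004,0,-1]
    - [-0.001,0.002,-0.0066,0,-1]
    - [-0.001,0.002,-0.0066,0,-1]
    - [-0.001,0.002,-0.0066,0,-1]
    - [-0.001,0.002,-0.0066,0,-1]

```text
time_s: 26.05
ee_pos: [0.4465, -0.0035, 0.2284]
ee_rot: [2.817, 0.091, 1.929]
force: [-0.7, 0.2, -5.7]
width: 0.0206
```

```bash
cat > bh.py <<'E'
from h import *
show()
I0=np.load('top.npz')['P'],np.load('scene.npz')['P']
for c,P0 in zip(['top','scene'],I0):
    img,P=cloud(c)
    out=[]
    for Q in (P0,P):
        q=Q.reshape(-1,3); m=(np.hypot(q[:,0]-.4835,q[:,1]-.0015)<.08)&(q[:,2]>.072)&(q[:,2]<.145)
        r=(q[:,:2]-[.4835,.0015])@BX[:2]; b=(q[:,:2]-[.4835,.0015])@BY[:2]
        m&=(np.abs(r)<(.012 if Q is P0 else .02))&(np.abs(b)<.055)
        w=q[m]; out.append((m.sum(),np.round(np.percentile(w[:,2],[50,75,90]),4),np.round(w[:,:2].mean(0),3), round(r[m].mean()*1000,1), round(np.degrees(np.arctan(np.polyfit(b[m],r[m],1)[0])),1)))
    print(c,out)
E
python3 bh.py
```

```text
t 26.05 p [ 0.4465 -0.0035  0.2284] z [ 0.329  0.031 -0.944] y [0.877 0.36  0.318] w 0.0206 F [-0.7  0.2 -5.7] q [ 1.07  0.17 -1.29  2.25  0.38  0.54 -0.11]
top [(np.int64(114), array([0.0991, 0.1063, 0.1096]), array([0.483, 0.002]), np.float64(-0.3), np.float64(0.0)), (np.int64(102), array([0.1122, 0.1231, 0.1264]), array([ 0.484, -0.005]), np.float64(-1.7), np.float64(0.3))]
scene [(np.int64(118), array([0.0965, 0.1051, 0.1076]), array([ 0.488, -0.003]), np.float64(2.3), np.float64(0.9)), (np.int64(167), array([0.114 , 0.1226, 0.1272]), array([ 0.483, -0.001]), np.float64(-1.1), np.float64(0.2))]
```

It hangs about 18 mm clear, unrotated and centred. Holding for two seconds.

Emit:
send_rows:
  steps:
    - [0,0,0,0,-1]
    - [0,0,0,0,-1]
    - [0,0,0,0,-1]
    - [0,0,0,0,-1]
    - [0,0,0,0,-1]
    - [0,0,0,0,-1]
    - [0,0,0,0,-1]
    - [0,0,0,0,-1]
    - [0,0,0,0,-1]
    - [0,0,0,0,-1]
    - [0,0,0,0,-1]
    - [0,0,0,0,-1]
    - [0,0,0,0,-1]
    - [0,0,0,0,-1]
    - [0,0,0,0,-1]
    - [0,0,0,0,-1]
    - [0,0,0,0,-1]
    - [0,0,0,0,-1]
    - [0,0,0,0,-1]
    - [0,0,0,0,-1]

```text
time_s: 27.82
ee_pos: [0.4465, -0.0034, 0.2283]
ee_rot: [2.817, 0.091, 1.93]
force: [-0.4, 0.9, -6.0]
width: 0.0208
```

Emit:
send_rows:
  steps:
    - [0,0,0,0,-1]
    - [0,0,0,0,-1]
    - [0,0,0,0,-1]
    - [0,0,0,0,-1]
    - [0,0,0,0,-1]

```text
time_s: 28.23
ee_pos: [0.4465, -0.0034, 0.2283]
ee_rot: [2.817, 0.091, 1.93]
force: [0.1, 0.1, -5.9]
width: 0.021
```

```bash
python3 bh.py; python3 -c "
from h import *
import numpy as np
p,M,s=tool()
for t in ([p[0],p[1],p[2]+.06],[.53,.17,p[2]+.06],[p[0]+.0905,p[1]+.328,p[2]+.06]): show(t)"
```

```text
t 28.23 p [ 0.4465 -0.0034  0.2283] z [ 0.329  0.032 -0.944] y [0.877 0.36  0.318] w 0.021 F [ 0.1  0.1 -5.9] q [ 1.07  0.17 -1.29  2.25  0.38  0.54 -0.11]
top [(np.int64(114), array([0.0991, 0.1063, 0.1096]), array([0.483, 0.002]), np.float64(-0.3), np.float64(0.0)), (np.int64(98), array([0.1129, 0.1237, 0.1268]), array([ 0.484, -0.004]), np.float64(-1.9), np.float64(0.3))]
scene [(np.int64(118), array([0.0965, 0.1051, 0.1076]), array([ 0.488, -0.003]), np.float64(2.3), np.float64(0.9)), (np.int64(162), array([0.1143, 0.1231, 0.1276]), array([ 0.484, -0.002]), np.float64(-1.1), np.float64(0.3))]
t 28.33 p [ 0.4465 -0.0034  0.2283] z [ 0.329  0.032 -0.944] y [0.877 0.36  0.318] w 0.0206 F [-0.4  0.4 -6. ] q [ 1.07  0.17 -1.29  2.25  0.38  0.54 -0.11]
shift [-0.0054  0.0191 -0.0566]
t 28.33 p [ 0.4465 -0.0034  0.2283] z [ 0.329  0.032 -0.944] y [0.877 0.36  0.318] w 0.0206 F [-0.4  0.4 -6. ] q [ 1.07  0.17 -1.29  2.25  0.38  0.54 -0.11]
shift [ 0.127   0.1547 -0.0237]
t 28.33 p [ 0.4465 -0.0034  0.2283] z [ 0.329  0.032 -0.944] y [0.877 0.36  0.318] w 0.0206 F [-0.4  0.4 -6. ] q [ 1.07  0.17 -1.29  2.25  0.38  0.54 -0.11]
shift [ 0.2687  0.2165 -0.0165]
```

The hold is complete (5.9 N total, steady). Now I'll carry it up and toward the board with gentle ramps.

Emit:
send_rows:
  steps:
    - [0.0005,0.0015,-0.001,0,-1]
    - [0.0015,0.004,-0.002,0,-1]
    - [0.003,0.008,-0.004,0,-1]
    - [0.005,0.013,-0.006,0,-1]
    - [0.0075,0.019,-0.009,0,-1]
    - [0.01,0.025,-0.012,0,-1]
    - [0.0125,0.031,-0.0145,0,-1]
    - [0.015,0.037,-0.0175,0,-1]
    - [0.0175,0.043,-0.02,0,-1]
    - [0.02,0.049,-0.023,0,-1]
    - [0.0225,0.055,-0.026,0,-1]
    - [0.0245,0.06,-0.028,0,-1]
    - [0.026,0.064,-0.03,0,-1]
    - [0.027,0.067,-0.0315,0,-1]
    - [0.028,0.069,-0.0324,0,-1]
    - [0.028,0.069,-0.0324,0,-1]

```text
time_s: 29.67
ee_pos: [0.4868, 0.0468, 0.2785]
ee_rot: [2.817, 0.091, 1.93]
force: [0.3, 0.9, -6.1]
width: 0.0206
```

```bash
python3 -c "
from h import *
p,M,s=tool()
show([.537,.3246,p[2]])"
```

```text
t 29.67 p [0.4868 0.0468 0.2785] z [ 0.329  0.032 -0.944] y [0.877 0.36  0.318] w 0.0206 F [ 0.3  0.9 -6.1] q [ 0.93  0.18 -1.29  2.09  0.39  0.7  -0.21]
shift [0.2414 0.1441 0.0254]
```

Emit:
send_rows:
  steps:
    - [0.002,0.001,0,0,-1]
    - [0.006,0.0035,0.0005,0,-1]
    - [0.011,0.0065,0.001,0,-1]
    - [0.018,0.0105,0.002,0,-1]
    - [0.026,0.0155,0.0025,0,-1]
    - [0.035,0.021,0.0035,0,-1]
    - [0.045,0.027,0.0045,0,-1]
    - [0.055,0.033,0.0055,0,-1]
    - [0.065,0.039,0.0065,0,-1]
    - [0.075,0.045,0.008,0,-1]
    - [0.085,0.051,0.009,0,-1]
    - [0.094,0.056,0.01,0,-1]
    - [0.102,0.061,0.011,0,-1]
    - [0.109,0.065,0.0115,0,-1]
    - [0.115,0.0685,0.012,0,-1]
    - [0.119,0.071,0.0125,0,-1]
    - [0.121,0.072,0.0127,0,-1]

```text
time_s: 31.08
ee_pos: [0.5117, 0.187, 0.2784]
ee_rot: [2.817, 0.09, 1.931]
force: [-0.9, -0.2, -5.9]
width: 0.0205
```

Emit:
send_rows:
  steps:
    - [0.002,0.001,0,0,-1]
    - [0.006,0.0035,0.0005,0,-1]
    - [0.011,0.0065,0.001,0,-1]
    - [0.018,0.0105,0.002,0,-1]
    - [0.026,0.0155,0.0025,0,-1]
    - [0.035,0.021,0.0035,0,-1]
    - [0.045,0.027,0.0045,0,-1]
    - [0.055,0.033,0.0055,0,-1]
    - [0.065,0.039,0.0065,0,-1]
    - [0.075,0.045,0.008,0,-1]
    - [0.085,0.051,0.009,0,-1]
    - [0.094,0.056,0.01,0,-1]
    - [0.102,0.061,0.011,0,-1]
    - [0.109,0.065,0.0115,0,-1]
    - [0.115,0.0685,0.012,0,-1]
    - [0.119,0.071,0.0125,0,-1]
    - [0.121,0.072,0.0127,0,-1]
    - [0.121,0.072,0.0127,0,-1]

```text
time_s: 32.58
ee_pos: [0.5365, 0.3265, 0.2783]
ee_rot: [2.817, 0.09, 1.931]
force: [1.4, -0.4, -6.0]
width: 0.0206
```

```bash
cat > bp.py <<'E'
from h import *
show()
for c in ['top','scene']:
    img,P=cloud(c); q=P.reshape(-1,3)
    cv2.imwrite(f'pics/{c}C.png',img)
    m=(np.hypot(q[:,0]-.574,q[:,1]-.329)<.08)&(q[:,2]>.03)&(q[:,2]<.19)
    w=q[m]; h=np.histogram(w[:,2],np.arange(.03,.19,.01))[0]
    top=w[:,2].max()
    I=img.reshape(-1,3).astype(int)[m]; wd=(I[:,2]-I[:,0]>30); w=w[wd]
    print(c,h.tolist())
    zt=np.percentile(w[:,2],99); b=w[w[:,2]>zt-.012]; print(' bar top',np.round(zt,3),'mid',np.round((b[:,:2].min(0)+b[:,:2].max(0))/2,3))
    t=w[(w[:,2]<zt-.05)]; cc,wh,a=cv2.minAreaRect((t[:,:2]*1000).astype(np.float32)); print(' tray',np.round(cc,1),np.round(wh,1),round(a,1))
E
python3 bp.py
```

```text
t 32.58 p [0.5365 0.3265 0.2783] z [ 0.329  0.033 -0.944] y [0.877 0.361 0.318] w 0.0206 F [ 1.4 -0.4 -6. ] q [ 0.01  0.48 -1.05  1.76  0.79  1.03 -0.96]
top [0, 0, 0, 34, 92, 93, 244, 339, 172, 5, 6, 16, 15, 16, 14]
 bar top 0.17 mid [0.581 0.316]
 tray [571.3 327.9] [ 82.3 111. ] 22.0
scene [0, 0, 0, 31, 131, 148, 287, 456, 215, 19, 20, 31, 26, 43, 60]
 bar top 0.176 mid [0.576 0.327]
 tray [573.2 326.7] [ 83.  115.5] 22.2
```

The basket hangs at (0.572,0.327), centred over the board. Lowering now.

Emit:
send_rows:
  steps:
    - [0,0,0,0,-1]
    - [0.0003,-0.001,0.003,0,-1]
    - [0.0008,-0.003,0.0085,0,-1]
    - [0.0014,-0.005,0.015,0,-1]
    - [0.002,-0.0073,0.0217,0,-1]
    - [0.0027,-0.0095,0.0283,0,-1]
    - [0.0033,-0.0118,0.035,0,-1]
    - [0.0038,-0.0135,0.04,0,-1]
    - [0.0042,-0.0149,0.0443,0,-1]
    - [0.0045,-0.0159,0.0472,0,-1]
    - [0.0047,-0.0167,0.0495,0,-1]
    - [0.0049,-0.0173,0.0515,0,-1]
    - [0.0051,-0.018,0.0534,0,-1]
    - [0.0053,-0.0186,0.0553,0,-1]
    - [0.0054,-0.0192,0.0571,0,-1]
    - [0.0056,-0.0199,0.059,0,-1]
    - [0.0058,-0.0205,0.061,0,-1]
    - [0.0058,-0.0205,0.061,0,-1]

```text
time_s: 34.18
ee_pos: [0.5367, 0.3256, 0.2134]
ee_rot: [2.817, 0.091, 1.93]
force: [-0.1, -0.6, -5.0]
width: 0.0204
```

```bash
python3 bp.py
```

```text
t 34.18 p [0.5367 0.3256 0.2134] z [ 0.329  0.032 -0.944] y [0.877 0.361 0.318] w 0.0204 F [-0.1 -0.6 -5. ] q [-0.04  0.54 -0.99  1.84  0.9   0.94 -1.08]
top [161, 314, 221, 6, 4, 13, 13, 15, 14, 4, 4, 1, 0, 0, 0]
 bar top 0.113 mid [0.579 0.316]
 tray [569.7 324.2] [ 82.2 108.5] 21.3
scene [214, 408, 325, 17, 17, 24, 28, 28, 57, 18, 13, 8, 8, 9, 5]
 bar top 0.119 mid [0.573 0.324]
 tray [571.2 323.9] [ 83.7 115. ] 21.9
```

The basket has touched the board. Relaxing the spring along the axis, then lowering the hook free.

Emit:
send_rows:
  steps:
    - [0,0,0.003,0,-1]
    - [0,0,0.006,0,-1]
    - [0,0,0.009,0,-1]
    - [0,0,0.012,0,-1]
    - [0,0,0.015,0,-1]
    - [0,0,0.018,0,-1]
    - [0,0,0.021,0,-1]
    - [0,0,0.024,0,-1]
    - [0.0005,-0.002,0.032,0,-1]
    - [0.001,-0.004,0.04,0,-1]
    - [0.0015,-0.006,0.049,0,-1]
    - [0.002,-0.008,0.057,0,-1]
    - [0.002,-0.008,0.057,0,-1]

```text
time_s: 35.37
ee_pos: [0.5472, 0.3259, 0.155]
ee_rot: [2.819, 0.091, 1.931]
force: [-0.4, -0.8, -2.1]
width: 0.0207
```

```bash
python3 bp.py; python3 - <<'E'
from h import *
C=np.array([.5715,.3245,.113]);
for c in ['scene','top']:
    img,P=cloud(c);P=P.reshape(-1,3); Q=P-C
    b=np.stack([Q@BX,Q@BY,P[:,2]],1)*1000
    m=(np.abs(b[:,0])<60)&(np.abs(b[:,1])<16)&(b[:,2]>62)&(b[:,2]<125)
    o=b[m]; o=o[np.argsort(o[:,2])]; print(c,len(o),np.round(o,0).astype(int).tolist()[:40])
E
```

```text
t 35.37 p [0.5472 0.3259 0.155 ] z [ 0.327  0.031 -0.945] y [0.878 0.361 0.315] w 0.0207 F [-0.4 -0.8 -2.1] q [-0.09  0.62 -0.92  1.87  1.02  0.87 -1.17]
top [164, 270, 124, 7, 8, 18, 16, 7, 4, 0, 0, 1, 3, 2, 2]
 bar top 0.108 mid [0.573 0.309]
 tray [570.9 322.5] [ 82.8 104.9] 22.5
scene [227, 401, 271, 19, 36, 35, 36, 33, 49, 8, 8, 50, 58, 57, 57]
 bar top 0.117 mid [0.572 0.325]
 tray [570.5 323.8] [ 84.3 114.2] 22.0
scene 89 [[12, 1, 73], [11, -2, 73], [3, -2, 74], [9, 0, 74], [2, 2, 75], [-9, 4, 75], [-6, 1, 75], [7, 1, 75], [9, -4, 76], [-3, -1, 76], [-5, 3, 76], [6, -2, 76], [2, -2, 76], [0, 3, 76], [-7, -2, 77], [-1, 0, 77], [12, -1, 77], [-8, -1, 79], [-12, 5, 80], [20, -1, 80], [22, 1, 82], [-9, -1, 82], [17, -2, 82], [18, 0, 82], [-7, 0, 83], [-10, -1, 84], [-12, 3, 85], [17, 0, 85], [-13, 1, 85], [23, 2, 86], [23, -1, 87], [-13, 3, 88], [19, 1, 90], [22, -2, 91], [25, -1, 92], [22, 1, 93], [25, 2, 95], [-20, 4, 97], [24, -2, 100], [21, 0, 100]]
top 16 [[14, 1, 80], [14, 3, 83], [17, 4, 84], [19, 0, 84], [16, 1, 85], [15, -1, 86], [18, 2, 91], [20, 0, 93], [19, 4, 93], [20, 2, 99], [22, 2, 102], [19, 3, 103], [20, 6, 104], [-22, 6, 105], [-24, 3, 107], [1, -12, 116]]
```

The tip top is at about 0.102, below the bar's underside at 0.109. Backing the hook out, then up.

Emit:
send_rows:
  steps:
    - [0,-0.001,0.002,0,-1]
    - [0,-0.005,0.0005,0,-1]
    - [0,-0.0105,-0.001,0,-1]
    - [0,-0.016,-0.003,0,-1]
    - [0,-0.022,-0.005,0,-1]
    - [0,-0.028,-0.007,0,-1]
    - [0,-0.034,-0.009,0,-1]
    - [0,-0.04,-0.011,0,-1]
    - [0,-0.048,-0.014,0,-1]
    - [0,-0.055,-0.016,0,-1]
    - [0,-0.06,-0.018,0,-1]
    - [0,-0.06,-0.018,0,-1]

```text
time_s: 36.57
ee_pos: [0.4883, 0.3042, 0.1555]
ee_rot: [2.817, 0.091, 1.931]
force: [-0.9, 0.3, -1.3]
width: 0.0204
```

```bash
python3 bp.py; python3 -c "
from h import *
show([.52,.26,.30]); show([.82,-.06,.40])"
```

```text
t 36.57 p [0.4883 0.3042 0.1555] z [ 0.329  0.032 -0.944] y [0.877 0.361 0.318] w 0.0204 F [-0.9  0.3 -1.3] q [-0.08  0.54 -0.94  2.02  1.02  0.81 -1.27]
top [191, 313, 279, 14, 19, 26, 28, 26, 45, 1, 0, 5, 4, 1, 0]
 bar top 0.118 mid [0.568 0.325]
 tray [569.  326.3] [ 82.  114.3] 20.8
scene [236, 413, 293, 18, 34, 36, 32, 26, 48, 8, 5, 39, 38, 28, 8]
 bar top 0.117 mid [0.574 0.32 ]
 tray [571.1 324.6] [ 83.3 115.7] 22.0
t 36.67 p [0.4894 0.3046 0.1556] z [ 0.329  0.032 -0.944] y [0.877 0.361 0.318] w 0.0206 F [-0.6 -0.9 -1.4] q [-0.08  0.54 -0.94  2.02  1.02  0.81 -1.27]
shift [-0.0654  0.0568 -0.1276]
t 36.67 p [0.4894 0.3046 0.1556] z [ 0.329  0.032 -0.944] y [0.877 0.361 0.318] w 0.0206 F [-0.6 -0.9 -1.4] q [-0.08  0.54 -0.94  2.02  1.02  0.81 -1.27]
shift [-0.4779  0.2362 -0.1336]
```

The basket stands upright and free at (0.570,0.325), well inside the board. Next I'll move to the outer boundary at azimuth about -21° and bring the lean back to 35°, undoing the roll on the way.

Emit:
send_rows:
  steps:
    - [-0.008,0.004,-0.02,0,-1]
    - [-0.018,0.012,-0.05,0,-1]
    - [-0.03,0.023,-0.08,0,-1]
    - [-0.047,0.04,-0.108,0,-1]
    - [-0.065,0.057,-0.127,0,-1]
    - [-0.085,0.075,-0.138,0,-1]
    - [-0.11,0.095,-0.15,0,-1]
    - [-0.135,0.113,-0.16,0,-1]
    - [-0.16,0.13,-0.172,0,-1]
    - [-0.185,0.147,-0.182,0,-1]
    - [-0.21,0.164,-0.193,0,-1]
    - [-0.22,0.17,-0.198,0,-1]

```text
time_s: 37.67
ee_pos: [0.6534, 0.1509, 0.418]
ee_rot: [2.815, 0.09, 1.926]
force: [0.3, -0.8, -0.7]
width: 0.0202
```

```bash
python3 -c "
from h import *
p,M,s=tool(); show([.75,-.29,.58])
print(np.arctan2(M[:,0]@np.cross(GY,GZ)*0+GY@-M[:,0],GY@M[:,1]))"
```

```text
t 37.67 p [0.6534 0.1509 0.418 ] z [ 0.331  0.032 -0.943] y [0.878 0.357 0.32 ] w 0.0202 F [ 0.3 -0.8 -0.7] q [ 0.4   0.44 -1.12  1.46  0.6   1.22 -0.39]
shift [-0.4597 -0.0207 -0.1348]
0.4245564112440998
```

Emit:
send_rows:
  steps:
    - [-0.015,-0.001,-0.004,0.03,-1]
    - [-0.04,-0.002,-0.012,0.06,-1]
    - [-0.07,-0.003,-0.02,0.1,-1]
    - [-0.1,-0.005,-0.029,0.14,-1]
    - [-0.13,-0.006,-0.038,0.18,-1]
    - [-0.16,-0.007,-0.047,0.22,-1]
    - [-0.19,-0.009,-0.056,0.26,-1]
    - [-0.22,-0.01,-0.064,0.3,-1]
    - [-0.25,-0.011,-0.073,0.34,-1]
    - [-0.28,-0.013,-0.082,0.38,-1]
    - [-0.31,-0.014,-0.091,0.42,-1]
    - [-0.34,-0.015,-0.1,0.42,-1]
    - [-0.37,-0.017,-0.108,0.42,-1]
    - [-0.4,-0.018,-0.117,0.42,-1]
    - [-0.43,-0.019,-0.126,0.42,-1]
    - [-0.46,-0.021,-0.135,0.42,-1]
    - [-0.46,-0.021,-0.135,0.42,-1]

```text
time_s: 39.08
ee_pos: [0.7503, -0.2973, 0.5805]
ee_rot: [2.804, -0.049, 1.521]
force: [-0.1, 0.8, -2.4]
width: 0.0205
```

```bash
cat > ori.py <<'E'
from h import *
p,M,s=tool(); show()
GX=np.cross(GY,GZ); G=np.stack([GX,GY,GZ],1)
rv=R.from_matrix(M.T@G).as_rotvec(); print('rot to go in tool axes (rad)',np.round(rv,3),'dz',np.round(GZ-M[:,2],3))
E
python3 ori.py
```

```text
t 39.08 p [ 0.7503 -0.2973  0.5805] z [ 0.333  0.03  -0.942] y [ 0.942 -0.063  0.331] w 0.0205 F [-0.1  0.8 -2.4] q [ 0.62  0.7  -0.95  0.49  0.57  1.76  0.08]
rot to go in tool axes (rad) [-0.271 -0.079  0.008] dz [ 0.235 -0.097  0.122]
```

Emit:
send_rows:
  steps:
    - [-0.05,0.12,-0.12,0,-1]
    - [-0.12,0.4,-0.4,0,-1]

```text
time_s: 39.25
ee_pos: [0.7601, -0.3018, 0.6115]
ee_rot: [2.793, -0.04, 1.524]
force: [1.3, -0.3, 2.0]
width: 0.0205
```

Emit:
send_rows:
  steps:
    - [-0.12,0.4,-0.4,0,-1]

```text
time_s: 39.33
ee_pos: [0.7584, -0.3023, 0.6267]
ee_rot: [2.776, -0.032, 1.522]
force: [-15.6, -21.5, 12.5]
width: 0.0208
```

Emit:
send_rows:
  steps:
    - [-0.12,0.4,-0.4,0,-1]

```text
time_s: 39.42
ee_pos: [0.7552, -0.2992, 0.6403]
ee_rot: [2.757, -0.022, 1.526]
force: [0.7, 1.1, -1.5]
width: 0.0201
```

Emit:
send_rows:
  steps:
    - [-0.12,0.4,-0.4,0,-1]

```text
time_s: 39.5
ee_pos: [0.748, -0.3006, 0.6577]
ee_rot: [2.734, -0.016, 1.525]
force: [-0.9, -0.4, -0.9]
width: 0.0208
```

Emit:
send_rows:
  steps:
    - [-0.12,0.4,-0.4,0,-1]

```text
time_s: 39.58
ee_pos: [0.742, -0.3015, 0.674]
ee_rot: [2.711, -0.009, 1.522]
force: [-0.5, -1.7, -1.1]
width: 0.0208
```

Emit:
send_rows:
  steps:
    - [-0.12,0.4,-0.4,0,-1]

```text
time_s: 39.67
ee_pos: [0.7363, -0.3019, 0.69]
ee_rot: [2.687, -0.002, 1.519]
force: [0.7, -1.0, -1.3]
width: 0.0201
```

```bash
python3 ori.py
```

```text
t 39.67 p [ 0.7363 -0.3019  0.69  ] z [ 0.438 -0.021 -0.899] y [ 0.897 -0.048  0.439] w 0.0201 F [ 0.7 -1.  -1.3] q [ 0.52  0.7  -1.25  0.17  0.97  1.93  0.17]
rot to go in tool axes (rad) [-0.154 -0.037  0.025] dz [ 0.13  -0.046  0.079]
```

Emit:
send_rows:
  steps:
    - [-0.12,0.4,-0.4,0,-1]

```text
time_s: 39.75
ee_pos: [0.7305, -0.3019, 0.7059]
ee_rot: [2.664, 0.004, 1.514]
force: [0.3, -0.4, -1.0]
width: 0.0209
```

Emit:
send_rows:
  steps:
    - [-0.12,0.4,-0.4,0,-1]

```text
time_s: 39.83
ee_pos: [0.7243, -0.3018, 0.7218]
ee_rot: [2.64, 0.011, 1.51]
force: [0.9, -0.1, -1.4]
width: 0.021
```

Emit:
send_rows:
  steps:
    - [-0.12,0.4,-0.4,0,-1]

```text
time_s: 39.92
ee_pos: [0.7177, -0.3015, 0.7377]
ee_rot: [2.616, 0.017, 1.506]
force: [0.3, 0.5, -2.6]
width: 0.0203
```

Emit:
send_rows:
  steps:
    - [-0.12,0.4,-0.4,0,-1]

```text
time_s: 40.0
ee_pos: [0.7095, -0.3016, 0.7534]
ee_rot: [2.594, 0.024, 1.499]
force: [0.6, -1.3, -0.2]
width: 0.0204
```

Emit:
send_rows:
  steps:
    - [-0.12,0.4,-0.4,0,-1]

```text
time_s: 40.08
ee_pos: [0.6997, -0.3009, 0.7692]
ee_rot: [2.576, 0.031, 1.492]
force: [-0.1, -0.5, -1.7]
width: 0.0208
```

Emit:
send_rows:
  steps:
    - [-0.12,0.4,-0.4,0,-1]

```text
time_s: 40.17
ee_pos: [0.6898, -0.2975, 0.7859]
ee_rot: [2.555, 0.036, 1.488]
force: [0.1, -0.0, -0.6]
width: 0.0207
```

```bash
python3 ori.py; python3 -c "
from h import *
show(G_P-.16*GZ)"
```

```text
t 40.17 p [ 0.6898 -0.2975  0.7859] z [ 0.549 -0.075 -0.832] y [ 0.832 -0.049  0.553] w 0.0207 F [ 0.1 -0.  -0.6] q [ 0.58  0.59 -1.49  0.17  1.16  1.93  0.16]
rot to go in tool axes (rad) [-0.022  0.01   0.018] dz [0.019 0.008 0.012]
t 40.17 p [ 0.6898 -0.2975  0.7859] z [ 0.549 -0.075 -0.832] y [ 0.832 -0.049  0.553] w 0.0207 F [ 0.1 -0.  -0.6] q [ 0.58  0.59 -1.49  0.17  1.16  1.93  0.16]
shift [-0.0561 -0.5097  0.3137]
```

Emit:
send_rows:
  steps:
    - [0,0.4,-0.4,0,-1]

```text
time_s: 40.25
ee_pos: [0.6816, -0.2885, 0.8032]
ee_rot: [2.534, 0.04, 1.483]
force: [0.5, 0.0, -1.3]
width: 0.0208
```

```bash
python3 ori.py; python3 -c "
from h import *
show(G_P-.17*GZ)"
```

```text
t 40.25 p [ 0.6816 -0.2885  0.8032] z [ 0.566 -0.083 -0.82 ] y [ 0.82  -0.049  0.57 ] w 0.0208 F [ 0.5  0.  -1.3] q [ 0.58  0.57 -1.49  0.17  1.16  1.93  0.15]
rot to go in tool axes (rad) [-0.001  0.016  0.017] dz [0.002 0.016 0.   ]
t 40.25 p [ 0.6816 -0.2885  0.8032] z [ 0.566 -0.083 -0.82 ] y [ 0.82  -0.049  0.57 ] w 0.0208 F [ 0.5  0.  -1.3] q [ 0.58  0.57 -1.49  0.17  1.16  1.93  0.15]
shift [-0.0623 -0.5189  0.3129]
```

The orientation is within about 1° of the grasp. Moving to the point above the rest.

Emit:
send_rows:
  steps:
    - [-0.001,-0.01,0.006,0.017,-1]
    - [-0.004,-0.035,0.021,0.017,-1]
    - [-0.007,-0.062,0.037,0.017,-1]
    - [-0.011,-0.09,0.054,0.017,-1]
    - [-0.014,-0.118,0.071,0.017,-1]
    - [-0.018,-0.147,0.089,0.017,-1]
    - [-0.021,-0.176,0.106,0.017,-1]
    - [-0.025,-0.205,0.124,0.017,-1]
    - [-0.028,-0.234,0.141,0.017,-1]
    - [-0.032,-0.263,0.159,0.017,-1]
    - [-0.035,-0.292,0.176,0.017,-1]
    - [-0.039,-0.321,0.194,0.017,-1]
    - [-0.042,-0.35,0.211,0.017,-1]
    - [-0.046,-0.379,0.229,0.017,-1]
    - [-0.049,-0.408,0.246,0.017,-1]
    - [-0.053,-0.437,0.264,0.017,-1]
    - [-0.056,-0.466,0.281,0.017,-1]
    - [-0.059,-0.495,0.298,0.017,-1]
    - [-0.0623,-0.519,0.313,0.017,-1]
    - [-0.0623,-0.519,0.313,0.017,-1]

```text
time_s: 41.92
ee_pos: [0.4244, -0.3499, 0.2486]
ee_rot: [2.539, 0.026, 1.468]
force: [-0.2, -0.4, -3.2]
width: 0.0208
```

```bash
python3 ori.py; python3 -c "
from h import *
show(G_P-.17*GZ)"
```

```text
t 41.92 p [ 0.4244 -0.3499  0.2486] z [ 0.562 -0.08  -0.823] y [ 0.821 -0.07   0.567] w 0.0208 F [-0.2 -0.4 -3.2] q [ 1.85  0.42 -1.28  2.15  0.28  0.34  0.37]
rot to go in tool axes (rad) [-0.006  0.013 -0.003] dz [0.006 0.013 0.003]
t 41.92 p [ 0.4244 -0.3499  0.2486] z [ 0.562 -0.08  -0.823] y [ 0.821 -0.07   0.567] w 0.0208 F [-0.2 -0.4 -3.2] q [ 1.85  0.42 -1.28  2.15  0.28  0.34  0.37]
shift [-0.001   0.0054 -0.0017]
```

Emit:
send_rows:
  steps:
    - [-0.001,0.003,0,0,-1]
    - [-0.001,0.0055,0,0,-1]
    - [-0.001,0.0055,0,0,-1]

```text
time_s: 42.17
ee_pos: [0.4304, -0.3513, 0.2536]
ee_rot: [2.537, 0.028, 1.469]
force: [-0.0, 0.4, -1.1]
width: 0.0205
```

```bash
python3 m2.py; python3 -c "
from h import *
show(G_P-.06*GZ);show(G_P-.001*GZ)"
```

```text
t 42.17 p [ 0.4304 -0.3513  0.2536] z [ 0.563 -0.081 -0.822] y [ 0.82  -0.068  0.568] w 0.0205 F [-0.   0.4 -1.1] q [ 1.84  0.42 -1.28  2.13  0.28  0.35  0.36]
 handle ends x [30.3 53.4] y [-10.5  -6.7  -0.5   5.6   9.5] z [-60.8 -60.  -59.4 -35.9]
t 42.22 p [ 0.4301 -0.3514  0.2533] z [ 0.563 -0.081 -0.823] y [ 0.82  -0.068  0.568] w 0.0206 F [ 0.1 -0.2 -1.5] q [ 1.84  0.42 -1.28  2.13  0.28  0.35  0.36]
shift [ 0.0016 -0.0016  0.1088]
t 42.22 p [ 0.4301 -0.3514  0.2533] z [ 0.563 -0.081 -0.823] y [ 0.82  -0.068  0.568] w 0.0206 F [ 0.1 -0.2 -1.5] q [ 1.84  0.42 -1.28  2.13  0.28  0.35  0.36]
shift [ 0.0025 -0.0013  0.1678]
```

There is no slip in the grip. Inserting along the axis.

Emit:
send_rows:
  steps:
    - [0.001,0,0.008,0,-1]
    - [0.001,0,0.02,0,-1]
    - [0.0015,-0.0005,0.034,0,-1]
    - [0.0015,-0.0005,0.048,0,-1]
    - [0.0015,-0.0005,0.062,0,-1]
    - [0.002,-0.0005,0.076,0,-1]
    - [0.002,-0.0005,0.09,0,-1]
    - [0.002,-0.0005,0.1,0,-1]
    - [0.002,-0.0005,0.11,0,-1]
    - [0.002,-0.0005,0.11,0,-1]

```text
time_s: 43.05
ee_pos: [0.4932, -0.3581, 0.1624]
ee_rot: [2.536, 0.029, 1.47]
force: [-1.0, -0.0, -2.1]
width: 0.0208
```

```bash
python3 ori.py; python3 -c "
from h import *
show(G_P-.001*GZ)"
```

```text
t 43.05 p [ 0.4932 -0.3581  0.1624] z [ 0.564 -0.081 -0.822] y [ 0.82  -0.067  0.569] w 0.0208 F [-1.  -0.  -2.1] q [ 1.42  0.55 -0.92  2.13  0.88  0.17 -0.23]
rot to go in tool axes (rad) [-0.003  0.014 -0.001] dz [0.004 0.014 0.002]
t 43.05 p [ 0.4932 -0.3581  0.1624] z [ 0.564 -0.081 -0.822] y [ 0.82  -0.067  0.569] w 0.0208 F [-1.  -0.  -2.1] q [ 1.42  0.55 -0.92  2.13  0.88  0.17 -0.23]
shift [ 0.0001 -0.0019  0.057 ]
```

Emit:
send_rows:
  steps:
    - [0,-0.0005,0.008,0,-1]
    - [0,-0.001,0.017,0,-1]
    - [0,-0.001,0.026,0,-1]
    - [0,-0.001,0.034,0,-1]
    - [0,-0.0015,0.042,0,-1]
    - [0,-0.0015,0.048,0,-1]
    - [0,-0.0015,0.052,0,-1]
    - [0,-0.0015,0.055,0,-1]
    - [0,-0.0015,0.057,0,-1]
    - [0,-0.0015,0.057,0,-1]

```text
time_s: 43.88
ee_pos: [0.5243, -0.3629, 0.1153]
ee_rot: [2.536, 0.029, 1.469]
force: [0.6, 0.1, -1.7]
width: 0.0205
```

```bash
python3 ori.py; python3 -c "
from h import *
show(G_P)"
```

```text
t 43.88 p [ 0.5243 -0.3629  0.1153] z [ 0.564 -0.081 -0.822] y [ 0.819 -0.067  0.569] w 0.0205 F [ 0.6  0.1 -1.7] q [ 1.31  0.66 -0.85  2.1   1.49  0.17 -0.83]
rot to go in tool axes (rad) [-0.003  0.015 -0.001] dz [0.004 0.014 0.002]
t 43.88 p [ 0.5243 -0.3629  0.1153] z [ 0.564 -0.081 -0.822] y [ 0.819 -0.067  0.569] w 0.0205 F [ 0.6  0.1 -1.7] q [ 1.31  0.66 -0.85  2.1   1.49  0.17 -0.83]
shift [ 0.0005 -0.0009  0.0013]
```

Emit:
send_rows:
  steps:
    - [0.0005,-0.001,0.001,0,-1]
    - [0.0005,-0.001,0.002,0,-1]
    - [0.0005,-0.001,0.002,0,-1]
    - [0.0005,-0.001,0.002,0,-1]

```text
time_s: 44.22
ee_pos: [0.5244, -0.363, 0.1139]
ee_rot: [2.535, 0.03, 1.468]
force: [-15.9, 2.8, 17.8]
width: 0.0208
```

Emit:
send_rows:
  steps:
    - [0,0,0,0,-1]
    - [0,0,0,0,-1]
  grip_force: 25

```text
time_s: 44.38
ee_pos: [0.5243, -0.3632, 0.1143]
ee_rot: [2.535, 0.03, 1.468]
force: [-0.3, 0.5, -1.0]
width: 0.0207
```

Emit:
send_rows:
  steps:
    - [0,0,0,0,-0.4]
    - [0,0,0,0,-0.2]
    - [0,0,0,0,0]
    - [0,0,0,0,0.2]
    - [0,0,0,0,0.4]
    - [0,0,0,0,0.4]
    - [0,0,0,0,0.4]

```text
time_s: 44.97
ee_pos: [0.5243, -0.3632, 0.1143]
ee_rot: [2.535, 0.03, 1.468]
force: [0.4, -0.3, -0.5]
width: 0.0596
```

```bash
python3 m2.py; python3 ori.py
```

```text
t 44.97 p [ 0.5243 -0.3632  0.1143] z [ 0.564 -0.083 -0.821] y [ 0.819 -0.067  0.57 ] w 0.0596 F [ 0.4 -0.3 -0.5] q [ 1.31  0.67 -0.85  2.1   1.52  0.17 -0.85]
 handle ends x [30.1 52.6] y [-11.2  -7.2  -1.2   5.1   9. ] z [-61.2 -60.3 -59.6 -37. ]
t 45.02 p [ 0.5243 -0.3631  0.1143] z [ 0.564 -0.083 -0.821] y [ 0.819 -0.067  0.57 ] w 0.0601 F [ 0.6  0.1 -0.5] q [ 1.31  0.67 -0.85  2.1   1.52  0.17 -0.85]
rot to go in tool axes (rad) [-0.002  0.016 -0.001] dz [0.004 0.016 0.001]
```

View pics/w6.png

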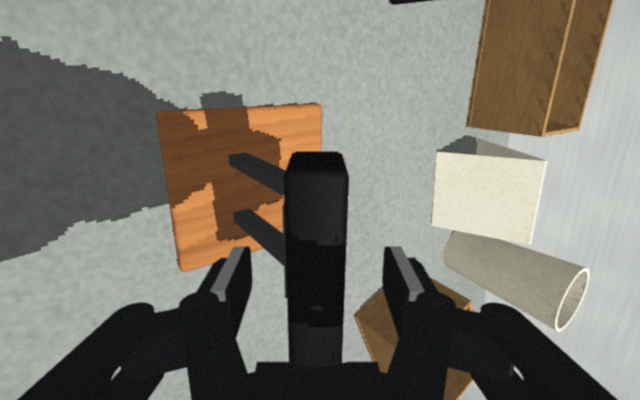

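The scale sits in the rest with the handle at columns 286–347, as before the grasp, and the pads are clear on both sides. Backing out along the axis.

Emit:
send_rows:
  steps:
    - [0,0,-0.004,0,0.4]
    - [0,0,-0.014,0,0.4]
    - [0,0,-0.028,0,0.4]
    - [0,0,-0.044,0,0.4]
    - [0,0,-0.06,0,0.4]
    - [0,0,-0.08,0,0.6]
    - [0,0,-0.1,0,0.8]
    - [0,0,-0.12,0,1]
    - [0,0,-0.14,0,1]
    - [0,0,-0.15,0,1]
    - [0,0,-0.15,0,1]
    - [0,0,-0.15,0,1]

```text
time_s: 46.02
ee_pos: [0.4393, -0.3513, 0.2373]
ee_rot: [2.535, 0.031, 1.467]
force: [-0.4, -0.7, -0.4]
width: 0.0855
```

```bash
sed -i 's/w2.png/wf.png/;s/w4.png/wf.png/' meas.py; python3 meas.py; python3 bp.py; python3 - <<'E'
from h import *
T0=np.load('top.npz')['P']; S0=np.load('scene.npz')
for c in('top','scene'):
    img,P=cloud(c)
    D0=np.load(c+'.npz'); I0=D0['img'].astype(int)
    for q in ['foil_cup','white_bowl','wood_stick','mortar','kraft_box','paper_cup','phone']:
        r=env.find_in(c,q); print(c,q,[(np.round(x['extent'],0).astype(int).tolist(),round(x['score'],2)) for x in r[:1]])
t,s=cv2.imread('pics/topC.png'),cv2.imread('pics/sceneC.png')
cv2.imwrite('pics/fin.png',np.vstack([cv2.resize(t[100:300,150:490],(510,300)),cv2.resize(s[130:330,140:480],(510,300))]))
E
```

```text
t 46.02 p [ 0.4393 -0.3513  0.2373] z [ 0.564 -0.084 -0.821] y [ 0.819 -0.068  0.57 ] w 0.0855 F [-0.4 -0.7 -0.4] q [ 1.88  0.59 -1.45  2.14  0.82  0.44 -0.14]
t 46.07 p [ 0.4396 -0.351   0.237 ] z [ 0.564 -0.084 -0.821] y [ 0.819 -0.067  0.569] w 0.0855 F [-0.4 -0.6  0.6] q [ 1.87  0.59 -1.45  2.14  0.82  0.44 -0.14]
shift [-0.0026  0.0049 -0.0343]
3614 x [-21.8 -17.7 -14.3  -7.8  -1.3   2.    3. ] y [-53.7   6.   53.1] z [-18.7  19.1  20.5  21.5  22. ]
top face x [-17.8  -7.7   2.6] slope 0.12757788287703245
t 46.07 p [ 0.4396 -0.351   0.237 ] z [ 0.564 -0.084 -0.821] y [ 0.819 -0.067  0.569] w 0.0855 F [-0.4 -0.6  0.6] q [ 1.87  0.59 -1.45  2.14  0.82  0.44 -0.14]
top [208, 337, 267, 13, 7, 21, 25, 23, 45, 2, 0, 0, 0, 0, 0]
 bar top 0.117 mid [0.567 0.324]
 tray [568.6 326.1] [ 82.5 113.7] 21.3
scene [233, 426, 280, 19, 14, 20, 26, 24, 46, 1, 0, 0, 0, 0, 0]
 bar top 0.118 mid [0.573 0.325]
 tray [569.9 324.3] [ 85.1 113.9] 20.6
top foil_cup [([250, 196, 278, 221], 0.76)]
top white_bowl []
top wood_stick [([354, 184, 364, 228], 0.88)]
top mortar [([251, 251, 282, 280], 0.69)]
top kraft_box [([288, 163, 333, 204], 0.89)]
top paper_cup [([233, 134, 262, 165], 0.89)]
top phone [([358, 124, 390, 167], 0.9)]
scene foil_cup [([364, 200, 393, 226], 0.71)]
scene white_bowl [([254, 154, 287, 188], 0.65)]
scene wood_stick [([262, 209, 280, 246], 0.61)]
scene mortar [([346, 156, 376, 181], 0.62)]
scene kraft_box [([302, 217, 354, 259], 0.88)]
scene paper_cup [([396, 231, 423, 272], 0.57)]
scene phone [([236, 259, 272, 316], 0.93)]
```

View pics/fin.png

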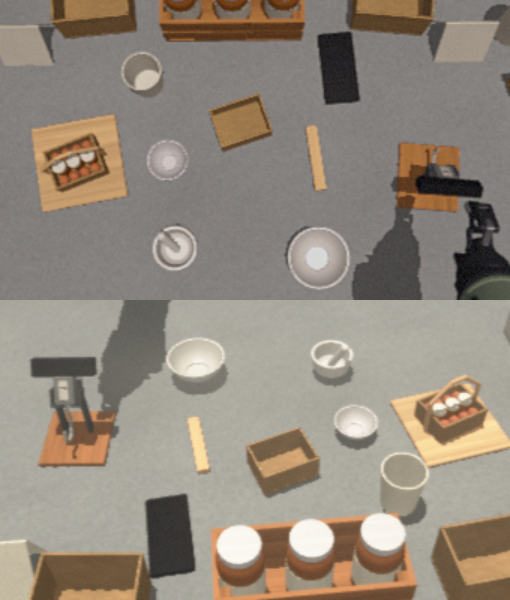

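The handle is back at its original measured position: top-face x is -7.7 mm against -7.6 before, and z is 20.5 against 20.6. The basket stands upright at the board's centre, the bystanders have not moved, and the gripper is clear. Handing in.

```bash
python3 -c "
from workcell import env
print(env.hand_in())"
```

```text
the job is handed in; nothing more can be done
None
```

I carried out the whole task and handed it in at about 46 s of the 72 s allowed; no verdict is reported.

**What I did:**
- **Weighing:** I took the scale from its rest and hooked the basket. It hung about 18 mm above the table for just over 2 s, with a load of roughly 4.5 N.
- **Placing:** I carried the basket to the board, set it down, unhooked it, and put the scale back along its own axis.

**Last checks:**
- **Basket:** it stands upright at about (0.570, 0.325), roughly 5 mm from the board's centre.
- **Scale:** the handle is within about 1 mm of where it was at the start.
- **Other objects:** the cameras show the other things where they were. The network missed the white bowl in the top view, but it is plainly there in both pictures.
- **Gripper:** it is open and clear of everything.

**What did not go as expected:**
- **First grasp:** it closed on nothing, because the fingertips measured about 38 mm further back than the stated tool frame. The second grasp, 37 mm deeper, held.
- **Tool tilt:** the move commands can't tilt the tool, so I built up the 35° lean by pushing briefly past the arm's reach. It had to come down to 19° to reach the basket and was restored for the return, so the scale hung about 19° off vertical during the weighing.
- **Contact force:** seating the scale briefly showed about 24 N at the wrist. One reading of about 29 N appeared in free air while I was restoring the lean, and I have no cause for it.

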